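# Unload the sole vise, set up the marking board and clear the heels

### The arm

A 6-joint arm with a two-finger parallel gripper is mounted at the origin on the work surface. World frame = base frame: x ahead of the robot, y to its left, z up, the work surface at z = 0. Lengths are in m, angles in rad, forces in N, time in s.
With the tool pointing down it reaches from about 0.35 to 0.875 m from the base axis. Payload 15.5 kg.
Tool frame: the origin (TCP) lies on the centre line of the jaws, within the pads' length; the fingertips stand 8 mm ahead of it and the grasp point (between the pads) lies 11 mm behind it; z points along the fingers, x is the direction in which the jaws open and shut, and the axes are right-handed (so a half turn about z gives the same grasp; the last joint's range is limited). The gripper opens to 85 mm and grips with 20 to 120 N. Pads are 22 mm wide; open, the fingers measure 114 mm over their backs; the gripper's body (76 mm by 85 mm) begins 54 mm behind the grasp point. The pads swing forward as they close: fully open they stand 13 mm farther back than shut.
Start: joints at [-1.31, 0.494, 1.345, -0, 1.302, -0.096], TCP at [0.218, -0.586, 0.239] pointing down, gripper open.
Joint ranges: [-2.91, 2.91], [-0.82, 2.16], [0.22, 2.67], [-1.22, 4.37], [0.12, 2.79], [-3.08, 3.08]. Speed limits (rad/s): [1.89, 1.89, 2.57, 3.01, 3.01, 3.01].

### API

Orientations are given as a rotation vector (axis times angle).
In Python, from rig import arm gives the robot as it stands.
- The arm moves only by the tool apply_moves, never from a script. Its argument "steps" is a list of rows, each an object with "offset": the shift along the tool's x, y, z in mm, a list of three; "yaw": the turn about the tool's z in rad. In form: [{"offset": [tx, ty, tz], "yaw": yaw}, ...]. A call has 1 to 5 rows; each row is the pose to reach, as a shift and turn from the pose commanded when the call began, along the tool's axes at that moment; what a row does not reach only later rows make up. A row lasts 1/12 s, in which the tool goes at most 41.7 mm and 7.16 degrees, less where a joint would pass 70% of its speed; a pose out of reach is approached as far as the arm can. A call with a gripper value outside its range is refused whole. "gripper" is the opening in per cent of the stroke, from 0 (shut) to 100 (fully open), set as the call begins (left out, the last holds). The fingers move at their own pace and stop on an object; "squeeze" is the grip in N (left out, the last holds). Time passes only in rows, so rows that repeat a pose let the fingers close. It gives the time, the measured TCP pose, the force and the opening at its end, in the units of the state.
- arm.sense(): the state, without advancing time (a new reading comes with each control period).
- arm.read_camera(name): name is "scene" or "top" or "wrist"; returns a dict with "img" (400x640x3 uint8, red, green, blue), "camera_matrix" (3x3 intrinsics, pixels), "k1" (the pictures are not rectified: a ray, as slopes to the right and down, at radius r is drawn at 1 + k1 r^2 times it, then the intrinsics apply), "R" (3x3) and "t" (3): a world point X has camera coordinates R X + t. Camera axes: x right, y down, z forward; pixel columns grow to the right and rows downward; lengths in m; the calibration is good to about 2 mm. A picture is of the moment at which its call begins. There is no depth.
- arm.finish_job(): hands the job in, once; it reports no verdict.
The state is a dict: "time": time; "joint_pos": joint angles; "dq": joint speeds; "effort": joint torques, N m; "ee_pos": TCP position; "tcp_rot": TCP orientation; "force": force on the tool from outside, world axes, zero at the start; "wrist_torque": the same for the moment, N m; "opening": finger opening in m.
Only numpy, scipy, OpenCV 4.12 (cv2) and the standard library are available. Lean on these libraries where they do the work, as an engineer would, in place of code of your own. Each camera call takes 0.05 s, during which the arm holds its last target.

### The job

A platform sole has been drilled and still sits in the bench vise: slide the vise's jaw fully open, lift the sole out and lay it on the marking board with its drilled side up, then lay the ridged aluminium straightedge flat on the board with its plain edge, the one away from the ridge, flush along one of the sole's long straight sides, ready for marking. Put every finished heel that stands about on the bench into the steel tray, upright on the tray's floor as they stand now, and push the empty vise fully shut. Leave all the other things on the bench where they are.

Things in the scene. Friction and masses are not known exactly. Their poses are not given: they have to be found in the camera images.
- vise: grey quick-release bench vise, fixed to the bench, about 90 wide (x) x 210 long (y, from y = -120 to +90), jaw tops 65 above the bench. Origin: centre of the bench-level underside. The fixed jaw stands at the -y end (its clamping face at y = -80); the sliding jaw moves along the vise's y. The flat bed between the jaws is 35 above the bench, so the jaws are 30 tall
- jaw (a joint): opening between the jaws in m: 0 = shut (faces touching), 0.105 = fully open, about 0.047 at the start with the sole between the jaws. Grows as the sliding jaw moves to the vise's +y. Stiff: about 6 N of friction; stays where it is left
- jaw_grip (a point): top centre of the upright steel grip plate on the sliding jaw, 115 above the bench; moves with the jaw. The plate is 18 thick along the slide direction (vise y), 40 wide across it (vise x), and rises 50 from the jaw's flat top at 65; its near face is 36 from the jaw's clamping face
- sole: pale wooden platform-sole blank 140 long (x) x 46 wide (y) x 52 tall, 240 g, two dark drilled holes in its top; the long sides are straight and parallel from x = -70 to +47, the +x end is round (radius 23). Origin: centre of the underside; z up. At the start it lies across the vise on the bed, its long axis along the vise's x, its top 22 above the jaws and its ends sticking out past them
- straightedge: aluminium safety straightedge: a flat plate 200 long (x) x 60 wide (y) x 6 thick with an upright ridge 12 wide along its whole length, centred at y = -15 and rising to 36 above the underside, by which it is picked up. 280 g. The plain edge, to be laid against the sole, is the one at y = +30, far from the ridge. Origin: centre of the underside; z up. It starts flat on the bench
- straightedge_edge (a point): middle of the straightedge's plain edge (y = +30, 3 above its underside)
- board: plywood marking board fixed flat to the bench, 190 (x) x 270 (y) x 12 thick. Origin: centre of the underside; its top is 12 above the bench
- tray: shallow open steel tray fixed to the bench, 210 (x) x 190 (y) x 30 tall outside, walls and floor 5 thick, so 200 x 180 inside. Origin: centre of the underside; it holds four heels side by side
- heel_a: stacked shoe heel, D-shaped from above: 70 long (x) x 44 wide (y) x 38 tall, 90 g, wood with a black rubber top layer 8 thick; straight front face at +x, round back (radius 22) at -x; flat parallel sides, good to grip across the width. Stands on the bench at the start, long axis any way. Origin: centre of the underside; z up. One of two to four alike; absent ones read None
- heel_b: stacked shoe heel, D-shaped from above: 70 long (x) x 44 wide (y) x 38 tall, 90 g, wood with a black rubber top layer 8 thick; straight front face at +x, round back (radius 22) at -x; flat parallel sides, good to grip across the width. Stands on the bench at the start, long axis any way. Origin: centre of the underside; z up. One of two to four alike; absent ones read None
- heel_c: stacked shoe heel, D-shaped from above: 70 long (x) x 44 wide (y) x 38 tall, 90 g, wood with a black rubber top layer 8 thick; straight front face at +x, round back (radius 22) at -x; flat parallel sides, good to grip across the width. Stands on the bench at the start, long axis any way. Origin: centre of the underside; z up. One of two to four alike; absent ones read None
- heel_d: stacked shoe heel, D-shaped from above: 70 long (x) x 44 wide (y) x 38 tall, 90 g, wood with a black rubber top layer 8 thick; straight front face at +x, round back (radius 22) at -x; flat parallel sides, good to grip across the width. Stands on the bench at the start, long axis any way. Origin: centre of the underside; z up. One of two to four alike; absent ones read None
- glue_jar: glue jar, 60 across, 80 tall, a bystander to be left alone. Origin: centre of the underside
- tape_roll: cardboard roll lying flat, 76 across, 24 tall, a bystander. Origin: centre of the underside
- spray_bottle: green bottle, 60 across, 160 tall, a bystander. Origin: centre of the underside
- brush: brush lying on the bench, a bystander. Origin near its middle
- loose_last: turquoise plastic shoe last, 230 long, 120 tall, a bystander. Origin: under its middle
Mind the look-alikes: they are no part of the job. What is shaped like the heel_c but orange is not meant. What is shaped like the heel_d but turquoise is not meant.

How it is judged:
By the outcome, as a careful person would: the job done as asked, in the order asked, and still so for the second after the job is handed in, with the robot touching nothing.
Of heel_a, heel_b, heel_c, heel_d only 2 to 4 are there at a start; the rules pass over those that are not, and their reading is None.
At some moment in a run one of heel_a, heel_b, heel_c, heel_d, straightedge may be knocked a few centimetres aside while the robot is not near it.
It also fails if it takes over 210 s, if anything falls off the work surface, if the arm or the gripper's body presses on something with over 40 N, if the wrist force passes 120 N, or if a joint passes its speed limit or range.

## Working session

There is one attempt and no reset: what is moved stays moved. The work goes in short steps, Python scripts to look and compute and a tool call to move; the robot and the scene stay as the last step left them, time stands still between calls to the robot, and variables do not carry over. Pictures are saved under pics/ and viewed, and the job is handed in when it is done.

Besides the shell and the picture viewer there is one more tool, called after "Call:" in YAML: its name, and indented under it one key for each argument. apply_moves: Moves the arm, as the interface text tells. Its arguments: {"type":"object","properties":{"steps":{"type":"array"},"gripper":{"type":"number"},"squeeze":{"type":"number"}},"required":["steps"]}

```bash
mkdir -p pics; ls; cat > h.py <<'E'
import numpy as np, cv2
from rig import arm
from scipy.spatial.transform import Rotation as Ro
def cam(n,save=None):
    c=arm.read_camera(n)
    if save: cv2.imwrite('pics/'+save+'.png',c['img'][:,:,::-1])
    return c
def ray(c,u,v):
    K=np.array(c['camera_matrix']);k=c['k1']
    xd=(u-K[0,2])/K[0,0];yd=(v-K[1,2])/K[1,1]
    rd=np.hypot(xd,yd);r=rd
    for _ in range(30): r=rd/(1+k*r*r)
    s=r/rd if rd>0 else 1
    R=np.array(c['R']);t=np.array(c['t'])
    return -R.T@t, R.T@np.array([xd*s,yd*s,1])
def onz(c,u,v,z):
    o,d=ray(c,u,v);return (o+d*(z-o[2])/d[2])
def proj(c,X):
    K=np.array(c['camera_matrix']);p=np.array(c['R'])@np.array(X)+np.array(c['t'])
    x,y=p[0]/p[2],p[1]/p[2];f=1+c['k1']*(x*x+y*y)
    return np.array([K[0,0]*x*f+K[0,2],K[1,1]*y*f+K[1,2]])
E
python3 - <<'E'
from h import *
for n in ['scene','top','wrist']:
    c=cam(n,n+'0'); print(n,np.round(-np.array(c['R']).T@c['t'],3),np.round(c['R'],2).tolist(),c['camera_matrix'],c['k1'])
s=arm.sense();print(s, Ro.from_rotvec(s['tcp_rot']).as_matrix().round(3))
E
```

```text
pics
scene [ 1.017 -0.301  0.966] [[0.45, 0.89, -0.01], [0.76, -0.39, -0.52], [-0.47, 0.23, -0.85]] [[380.50797893   0.         318.08811161]
 [  0.         380.50797893 196.76704945]
 [  0.           0.           1.        ]] -0.07273363464007417
top [ 0.493 -0.078  1.339] [[0.0, -1.0, -0.0], [-1.0, -0.0, -0.04], [0.04, 0.0, -1.0]] [[494.21680382   0.         325.67336995]
 [  0.         494.21680382 198.60968026]
 [  0.           0.           1.        ]] -0.08519863881499416
wrist [ 0.283 -0.56   0.372] [[0.35, -0.94, -0.0], [-0.9, -0.34, 0.28], [-0.26, -0.1, -0.96]] [[335.50744688   0.         317.02993178]
 [  0.         335.50744688 196.62493134]
 [  0.           0.           1.        ]] -0.0632142168091386
{'time': 0.15, 'joint_pos': array([-1.30950353e+00,  4.94053162e-01,  1.34594358e+00, -8.71623578e-06,
        1.30247836e+00, -9.54664099e-02]), 'dq': array([ 6.45816645e-05, -1.74214723e-03,  3.51931422e-04, -8.06484091e-04,
        3.81662468e-04, -4.80627388e-04]), 'effort': array([-3.40342747e-03, -8.82546186e+01, -3.84060645e+01, -4.25775825e-04,
        7.26609986e-03,  3.20041670e-05]), 'ee_pos': array([ 0.21823248, -0.58540593,  0.23884464]), 'tcp_rot': array([-2.57989337e+00,  1.79170634e+00,  1.06630709e-03]), 'force': array([ 0.87501244, -0.32027021,  0.46805912]), 'wrist_torque': array([-0.05810668, -0.08320753,  0.01795912]), 'opening': 0.08554871349772385} [[ 0.349 -0.937 -0.   ]
 [-0.937 -0.349  0.001]
 [-0.001 -0.    -1.   ]]
```

View pics/top0.png

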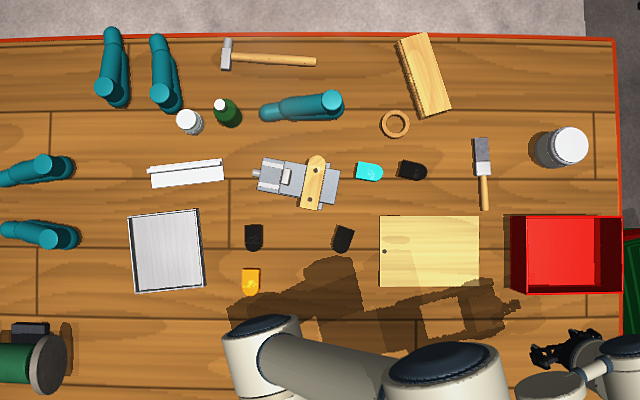

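View pics/scene0.png

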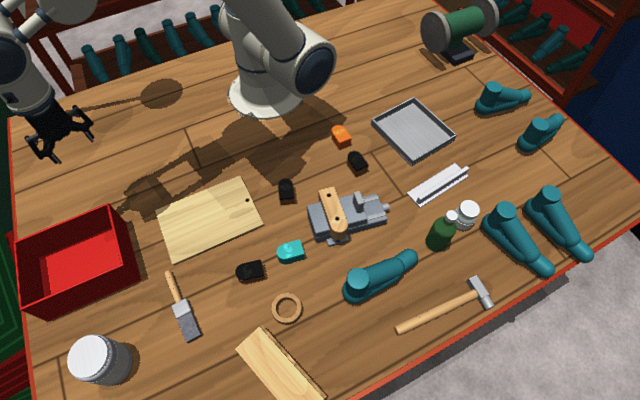

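View pics/wrist0.png

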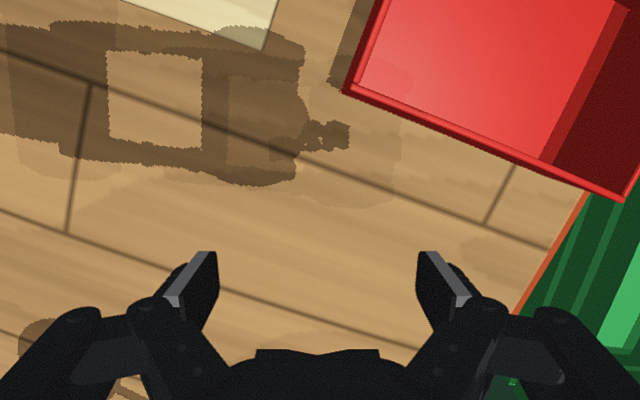

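```bash
python3 - <<'E'
from h import *
c=cam('top')
im=c['img'][:,:,::-1]
cv2.imwrite('pics/topz.png',cv2.resize(im[140:300,120:320],None,fx=4,fy=4*0.9375,interpolation=cv2.INTER_CUBIC)[:600])
cv2.imwrite('pics/topz2.png',cv2.resize(im[140:300,300:500],None,fx=4,fy=3.75,interpolation=cv2.INTER_CUBIC))
s=cam('scene');cv2.imwrite('pics/scz.png',cv2.resize(s['img'][100:250,240:440,::-1],None,fx=4,fy=4,interpolation=cv2.INTER_CUBIC))
hsv=cv2.cvtColor(im,cv2.COLOR_BGR2HSV)
m=(cv2.inRange(im,(0,0,0),(45,45,45)))
m[:140]=0;m[300:]=0
n,l,st,ce=cv2.connectedComponentsWithStats(m)
for i in range(1,n):
    if st[i,4]>100:
        print(st[i],ce[i].round(1),onz(c,*ce[i],.038).round(4))
        r=cv2.minAreaRect(np.argwhere(l==i)[:,::-1].astype(np.float32)); print(r)
E
```

```text
[ 43 155  23  22 108] [ 55.1 165.9] [0.6323 0.6599 0.038 ]
((54.990562438964844, 167.78302001953125), (18.543676376342773, 22.389772415161133), 15.945395469665527)
[399 160  28  21 407] [412.2 170.7] [ 0.6191 -0.3048  0.038 ]
((412.8529968261719, 171.08824157714844), (25.951311111450195, 17.220029830932617), 14.03624439239502)
[245 225  17  27 388] [252.8 237.1] [0.443  0.1158 0.038 ]
((253.0, 238.0), (26.0, 16.0), 90.0)
[ 48 227  22  22 121] [ 60.3 234.3] [0.4469 0.6407 0.038 ]
((59.3648681640625, 236.18919372558594), (21.536266326904297, 19.72787857055664), 80.53767395019531)
[333 226  22  28 395] [342.4 239.3] [ 0.4376 -0.1201  0.038 ]
((342.10003662109375, 240.2000274658203), (16.76007080078125, 25.61444854736328), 18.434947967529297)
[624 242  16  58 353] [628.8 273.8] [ 0.3417 -0.8991  0.038 ]
((630.1160278320312, 270.2955627441406), (14.769034385681152, 57.44681167602539), 3.012787342071533)
[630 246  10  49 233] [636.3 263.3] [ 0.37   -0.9211  0.038 ]
((634.5, 270.0), (48.0, 9.0), 90.0)
```

View pics/topz.png

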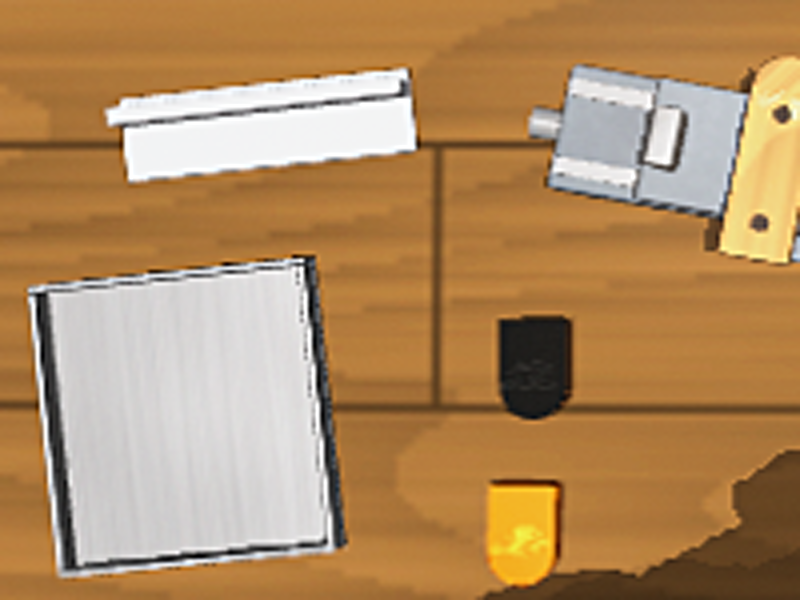

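View pics/topz2.png

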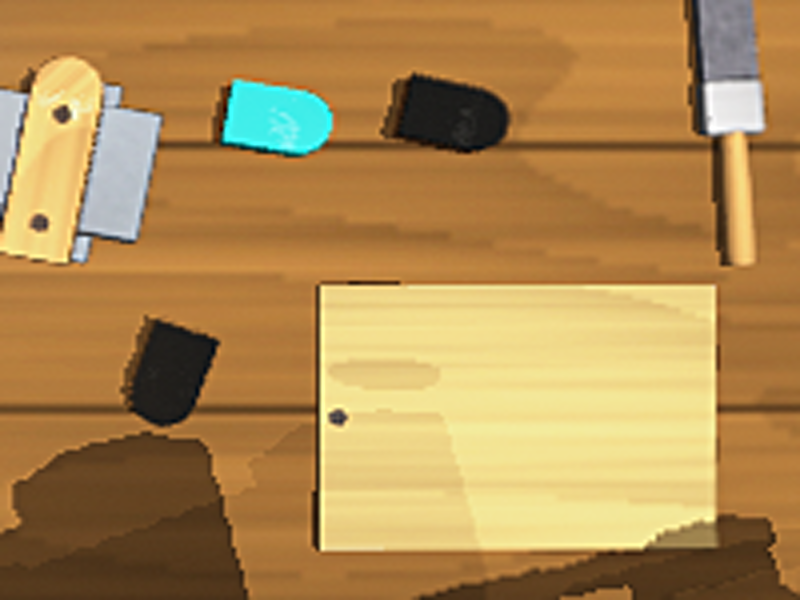

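View pics/scz.png

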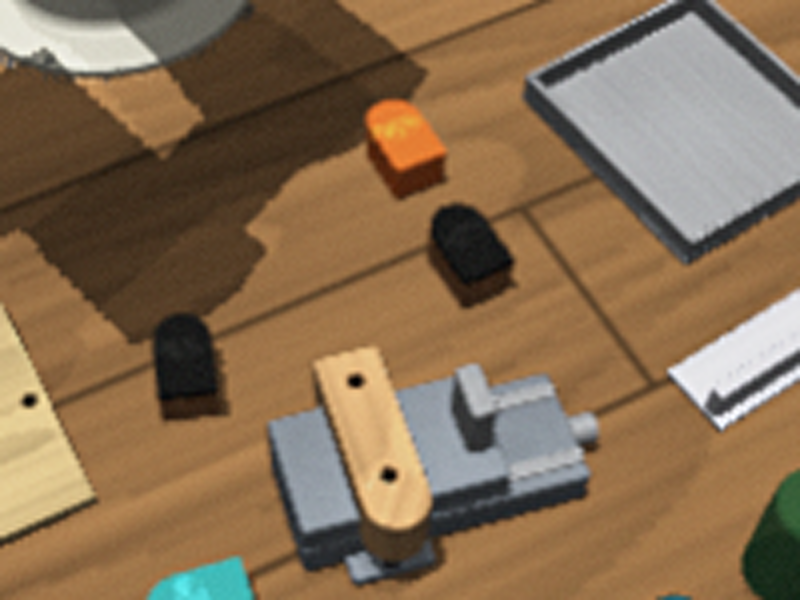

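```bash
cat >> h.py <<'E'
def rectw(c,mask,z,roi=None,minarea=80):
    """largest component: world minAreaRect at height z"""
    m=mask.copy()
    if roi is not None:
        mm=np.zeros_like(m);x0,y0,x1,y1=roi;mm[y0:y1,x0:x1]=m[y0:y1,x0:x1];m=mm
    cs,_=cv2.findContours(m,cv2.RETR_EXTERNAL,cv2.CHAIN_APPROX_NONE)
    k=max(cs,key=cv2.contourArea)[:,0,:]
    # boundary pixel centres
    P=np.array([onz(c,u,v,z)[:2] for u,v in k],np.float32)
    r=cv2.minAreaRect(P*1000)
    b=cv2.boxPoints(r)
    e1=b[1]-b[0];e2=b[2]-b[1]
    L,W=(e1,e2) if np.linalg.norm(e1)>np.linalg.norm(e2) else (e2,e1)
    return dict(c=np.array(r[0]).round(1),L=round(float(np.linalg.norm(L)),1),W=round(float(np.linalg.norm(W)),1),ang=round(float(np.degrees(np.arctan2(L[1],L[0]))%180),1),P=P,box=b.round(1))
def plan(x,y,z,ang,k=None):
    """offset in tool mm + yaw to have TCP at x,y,z(mm) and jaw axis along world angle ang (deg, mod 180)"""
    s=arm.sense();R=Ro.from_rotvec(s['tcp_rot']).as_matrix()
    d=np.array([x,y,z])-s['ee_pos']*1000
    o=R.T@d
    cur=np.degrees(np.arctan2(R[1,0],R[0,0]))
    dy=-(ang-cur); dy=(dy+90)%180-90
    print('tcp',(s['ee_pos']*1000).round(1),'jaw',cur.round(1),'q6',round(s['joint_pos'][5],2),'F',s['force'].round(1),'t',round(s['time'],1),'open',round(s['opening']*1000,1))
    print('-> offset',o.round(1),'yaw',round(np.radians(dy),3),'deg',dy.round(1))
E
python3 - <<'E'
from h import *
c=cam('top');im=c['img'];hsv=cv2.cvtColor(im,cv2.COLOR_RGB2HSV)
print(hsv[190,305],hsv[180,325],hsv[250,430],hsv[250,170],hsv[250,230],hsv[180,185], hsv[177,286])
dark=cv2.inRange(im,(0,0,0),(45,45,45))
for roi in [(390,150,440,190),(235,215,270,260),(325,218,365,262)]:
    r=rectw(c,dark,.038,roi);print('heel',r['c'],r['L'],r['W'],r['ang'])
grey=cv2.inRange(hsv,(0,0,90),(180,70,255))
r=rectw(c,grey,.006,(140,150,232,195));print('se',r['c'],r['L'],r['W'],r['ang'],r['box'].tolist())
tray=cv2.inRange(hsv,(0,0,0),(180,80,255))
r=rectw(c,tray,.03,(122,202,215,298));print('tray',r['c'],r['L'],r['W'],r['ang'],r['box'].tolist())
bd=cv2.inRange(hsv,(20,40,150),(35,160,255))
r=rectw(c,bd,.012,(370,205,490,295));print('board',r['c'],r['L'],r['W'],r['ang'],r['box'].tolist())
for u,v in [(315.,169.9),(310,199.2)]: print(onz(c,u,v,.087))
print('plate',onz(c,286,176.8,.115))
cv2.imwrite('pics/v.png',cv2.resize(im[145:220,245:350,::-1],None,fx=7.6,fy=7.6,interpolation=cv2.INTER_CUBIC))
E
```

```text
[ 22 119 243] [106  21 208] [ 24 107 244] [ 15   2 220] [ 15 169 143] [120   1 244] [ 10   3 236]
heel [ 618.  -306.5] 69.1 45.9 76.2
heel [440.5 115.3] 68.4 42.3 0.3
heel [ 435.4 -119.2] 67.2 44.0 161.6
se [614.6 309.1] 211.6 61.5 96.5 [[572.0999755859375, 410.79998779296875], [596.0, 200.5], [657.2000122070312, 207.5], [633.2000122070312, 417.70001220703125]]
tray [404.5 350.2] 210.4 196.9 6.3 [[289.1000061035156, 436.5], [310.79998779296875, 240.8000030517578], [519.9000244140625, 263.8999938964844], [498.29998779296875, 459.6000061035156]]
board [ 405.2 -354.7] 266.1 188.4 90.0 [[310.8999938964844, -487.70001220703125], [499.29998779296875, -487.79998779296875], [499.5, -221.8000030517578], [311.1000061035156, -221.60000610351562]]
[ 0.61568108 -0.04867705  0.087     ]
[ 0.54112466 -0.03620887  0.087     ]
plate [0.59564455 0.02268919 0.115     ]
```

View pics/v.png

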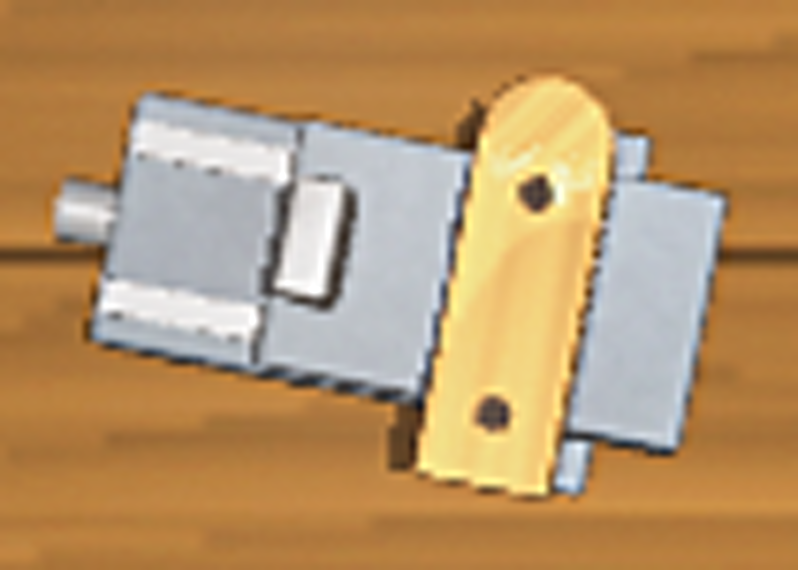

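```bash
python3 - <<'E'
from h import *
plan(595.6,22.7,220,80.5)
E
```

```text
tcp [ 218.3 -585.5  239.1] jaw -69.6 q6 -0.1 F [0.8 0.2 0.1] t 0.3 open 85.6
-> offset [-438.1 -566.    19.3] yaw 0.523 deg 29.9
```

Call:
apply_moves:
  steps:
    - {"offset": [-438, -566, 19], "yaw": 0}
    - {"offset": [-438, -566, 19], "yaw": 0}
    - {"offset": [-438, -566, 19], "yaw": 0}
    - {"offset": [-438, -566, 19], "yaw": 0}
    - {"offset": [-438, -566, 19], "yaw": 0}
  gripper: 45
  squeeze: 60

```text
time: 0.72
ee_pos: [0.3286, -0.407, 0.2337]
tcp_rot: [-2.58, 1.793, -0.0]
force: [1.4, -0.2, 0.3]
opening: 0.0388
```

```bash
python3 - <<'E'
from h import *
plan(595.6,22.7,220,80.5)
E
```

```text
tcp [ 328.6 -407.   233.7] jaw -69.6 q6 0.21 F [ 1.4 -0.2  0.3] t 0.7 open 38.8
-> offset [-309.6 -400.1   13.7] yaw 0.522 deg 29.9
```

Call:
apply_moves:
  steps:
    - {"offset": [-310, -400, 14], "yaw": 0.52}
    - {"offset": [-310, -400, 14], "yaw": 0.52}
    - {"offset": [-310, -400, 14], "yaw": 0.52}
    - {"offset": [-310, -400, 14], "yaw": 0.52}
    - {"offset": [-310, -400, 14], "yaw": 0.52}

```text
time: 1.13
ee_pos: [0.4269, -0.2503, 0.2288]
tcp_rot: [2.025, -2.401, 0.001]
force: [2.0, -0.7, -0.5]
opening: 0.0385
```

```bash
python3 - <<'E'
from h import *
plan(595.6,22.7,220,80.5)
E
```

```text
tcp [ 426.9 -250.3  228.8] jaw -99.7 q6 1.09 F [ 2.  -0.7 -0.5] t 1.1 open 38.5
-> offset [-297.6 -120.3    8.7] yaw -0.004 deg -0.2
```

Call:
apply_moves:
  steps:
    - {"offset": [-298, -120, 9], "yaw": 0}
    - {"offset": [-298, -120, 9], "yaw": 0}
    - {"offset": [-298, -120, 9], "yaw": 0}
    - {"offset": [-298, -120, 9], "yaw": 0}
    - {"offset": [-298, -120, 9], "yaw": 0}

```text
time: 1.55
ee_pos: [0.5352, -0.0713, 0.2229]
tcp_rot: [-2.033, 2.395, -0.0]
force: [0.8, -0.6, -0.1]
opening: 0.0384
```

```bash
python3 - <<'E'
from h import *
plan(595.6,22.7,220,80.5)
E
```

```text
tcp [535.2 -71.3 222.9] jaw -99.3 q6 1.49 F [ 0.8 -0.6 -0.1] t 1.6 open 38.4
-> offset [-102.6  -44.3    2.9] yaw 0.003 deg 0.2
```

Call:
apply_moves:
  steps:
    - {"offset": [-102, -44, 3], "yaw": 0}
    - {"offset": [-102, -44, 3], "yaw": 0}
    - {"offset": [-102, -44, 3], "yaw": 0}
    - {"offset": [-102, -44, 3], "yaw": 0}
    - {"offset": [-102, -44, 3], "yaw": 0}

```text
time: 1.97
ee_pos: [0.5948, 0.0215, 0.2194]
tcp_rot: [2.036, -2.392, -0.0]
force: [-1.2, -0.8, -0.2]
opening: 0.0386
```

```bash
python3 - <<'E'
from h import *
plan(595.6,22.7,220,80.5)
cam('wrist','w1')
c=cam('wrist'); print(proj(c,[.5956,.0227,.115]))
E
```

```text
tcp [594.8  21.5 219.4] jaw -99.2 q6 1.67 F [-1.2 -0.8 -0.2] t 2.0 open 38.6
-> offset [-1.3 -0.5 -0.6] yaw 0.005 deg 0.3
[314.86610813 196.32502477]
```

View pics/w1.png

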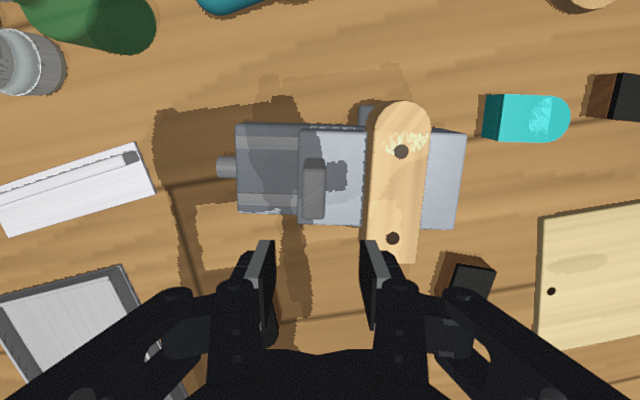

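```bash
python3 - <<'E'
from h import *
c=cam('wrist')
cv2.imwrite('pics/w1z.png',cv2.resize(c['img'][100:240,220:440,::-1],None,fx=3.6,fy=3.6,interpolation=cv2.INTER_CUBIC))
print(-np.array(c['R']).T@c['t'],np.round(c['R'],3))
E
```

```text
[0.66278637 0.00935329 0.35295472] [[-0.161 -0.987 -0.   ]
 [-0.948  0.155  0.278]
 [-0.274  0.045 -0.961]]
```

View pics/w1z.png

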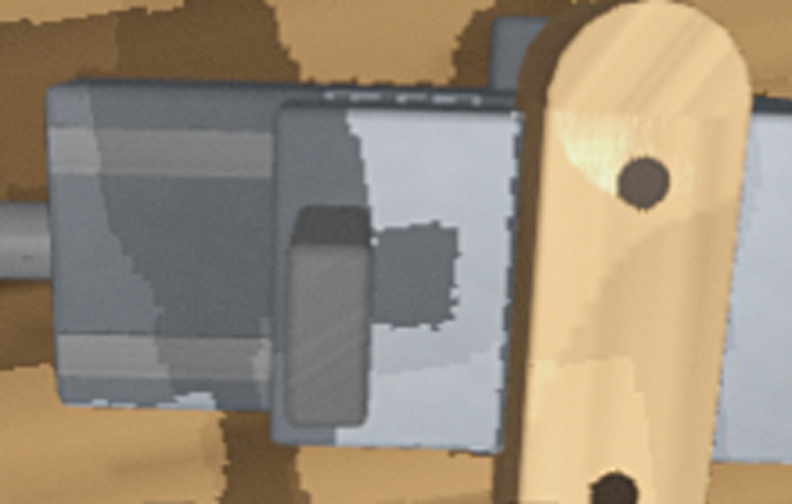

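```bash
python3 - <<'E'
from h import *
c=cam('wrist')
g=lambda a,b,z: (onz(c,a/3.6+220-.36,b/3.6+100-.36,z)*1000).round(1)
Q=[g(*p,.115) for p in [(290,245),(370,245),(365,427),(287,425)]];print(Q,np.mean(Q,0))
a,b=g(643,182,.087),g(613,495,.087);print('holes',a,b,np.degrees(np.arctan2(*(b-a)[1::-1])))
a,b=g(518,110,.065),g(498,452,.065);print('jaw edge',a,b,np.degrees(np.arctan2(*(b-a)[1::-1])))
plan(593,24,200,80.5)
E
```

```text
[array([618.1,  28.6, 115. ]), array([615.5,  12.8, 115. ]), array([577.5,  19.9, 115. ]), array([580.6,  35.9, 115. ])] [597.925  24.3   115.   ]
holes [614.3 -48.7  87. ] [540.9 -34.5  87. ] 169.05079169697072
jaw edge [632. -26.  65.] [547.5 -10.2  65. ] 169.40900489414216
tcp [594.   19.2 219.9] jaw -99.4 q6 1.67 F [ 0.2  0.1 -0.4] t 2.2 open 38.7
-> offset [-4.6  1.8 19.9] yaw 0.001 deg 0.1
```

```bash
python3 - <<'E'
from h import *
plan(597,23.7,85,79.3)
E
```

```text
tcp [594.   19.2 219.9] jaw -99.4 q6 1.67 F [ 0.2  0.1 -0.4] t 2.2 open 38.7
-> offset [ -5.   -2.2 134.9] yaw 0.022 deg 1.3
```

Call:
apply_moves:
  steps:
    - {"offset": [-5, -2, 40], "yaw": 0.02}
    - {"offset": [-5, -2, 80], "yaw": 0.02}
    - {"offset": [-5, -2, 110], "yaw": 0.02}
    - {"offset": [-5, -2, 130], "yaw": 0.02}
    - {"offset": [-5, -2, 135], "yaw": 0.02}

```text
time: 2.58
ee_pos: [0.5951, 0.0238, 0.0817]
tcp_rot: [2.005, -2.414, -0.005]
force: [-0.7, 0.4, -0.8]
opening: 0.0385
```

Call:
apply_moves:
  steps:
    - {"offset": [0, 0, 0], "yaw": 0}
    - {"offset": [0, 0, 0], "yaw": 0}
    - {"offset": [0, 0, 0], "yaw": 0}
    - {"offset": [0, 0, 0], "yaw": 0}
    - {"offset": [0, 0, 0], "yaw": 0}
  gripper: 10

```text
time: 3.0
ee_pos: [0.5976, 0.0241, 0.0858]
tcp_rot: [-2.008, 2.415, -0.002]
force: [0.8, -6.2, -11.4]
opening: 0.0172
```

```bash
python3 - <<'E'
from h import *
plan(597,23.7,85,79.3)
cam('wrist','w2')
E
```

```text
tcp [597.6  24.1  85.8] jaw -100.5 q6 1.7 F [  0.8  -6.2 -11.4] t 3.0 open 17.2
-> offset [0.5 0.5 0.8] yaw 0.003 deg 0.2
```

View pics/w2.png

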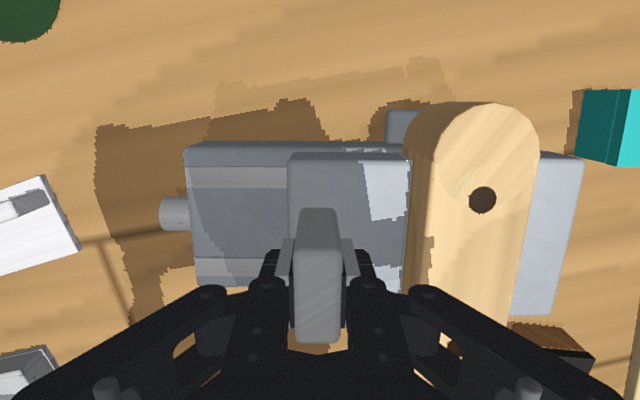

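Call:
apply_moves:
  steps:
    - {"offset": [-12, 0, 0], "yaw": 0}
    - {"offset": [-24, 0, 0], "yaw": 0}
    - {"offset": [-36, 0, 0], "yaw": 0}
    - {"offset": [-46, 0, 0], "yaw": 0}
    - {"offset": [-54, 0, 0], "yaw": 0}

```text
time: 3.47
ee_pos: [0.6078, 0.0778, 0.0858]
tcp_rot: [-2.008, 2.415, -0.002]
force: [2.7, -8.5, -14.0]
opening: 0.0173
```

Call:
apply_moves:
  steps:
    - {"offset": [-2, 0, 0], "yaw": 0}
    - {"offset": [-4, 0, 0], "yaw": 0}
    - {"offset": [-5, 0, 0], "yaw": 0}
    - {"offset": [-6, 0, 0], "yaw": 0}
    - {"offset": [-6, 0, 0], "yaw": 0}

```text
time: 3.88
ee_pos: [0.6083, 0.0805, 0.0858]
tcp_rot: [2.007, -2.414, 0.005]
force: [-1.1, -33.0, -8.6]
opening: 0.0176
```

```bash
python3 - <<'E'
from h import *
plan(597.6+58*np.cos(np.radians(79.3)),24.1+58*np.sin(np.radians(79.3)),85,79.3)
c=cam('wrist','w3')
E
```

```text
tcp [608.3  80.5  85.8] jaw -100.5 q6 1.79 F [ -1.1 -33.   -8.6] t 3.9 open 17.6
-> offset [-0.6  0.1  0.8] yaw 0.003 deg 0.2
```

View pics/w3.png

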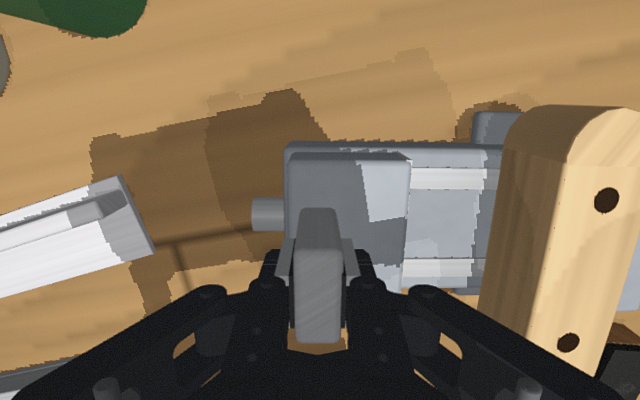

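Call:
apply_moves:
  steps:
    - {"offset": [2, 0, 0], "yaw": 0}
    - {"offset": [2, 0, 0], "yaw": 0}
    - {"offset": [2, 0, 0], "yaw": 0}
    - {"offset": [2, 0, 0], "yaw": 0}
    - {"offset": [2, 0, 0], "yaw": 0}
  gripper: 45

```text
time: 4.35
ee_pos: [0.6082, 0.0821, 0.0854]
tcp_rot: [-2.009, 2.414, -0.001]
force: [0.3, -0.6, 0.9]
opening: 0.0386
```

Call:
apply_moves:
  steps:
    - {"offset": [2, 0, -40], "yaw": 0}
    - {"offset": [2, 0, -80], "yaw": 0}
    - {"offset": [42, 0, -95], "yaw": 0}
    - {"offset": [80, 0, -95], "yaw": 0}
    - {"offset": [100, 0, -95], "yaw": 0}
  gripper: 90

```text
time: 4.77
ee_pos: [0.5897, -0.0191, 0.1816]
tcp_rot: [-2.008, 2.414, -0.004]
force: [0.8, -0.3, -1.2]
opening: 0.0768
```

```bash
python3 - <<'E'
from h import *
c=cam('wrist','w4')
plan(576,-40,180,79.3)
c=cam('top','t4');
E
```

```text
tcp [589.1 -21.3 180.8] jaw -100.6 q6 1.62 F [ 0.7 -4.3 -0.6] t 4.8 open 76.7
-> offset [20.8  9.4  0.8] yaw 0.002 deg 0.1
```

View pics/w4.png

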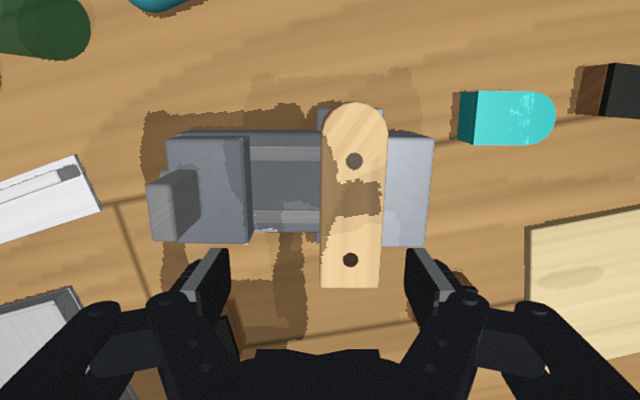

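View pics/t4.png

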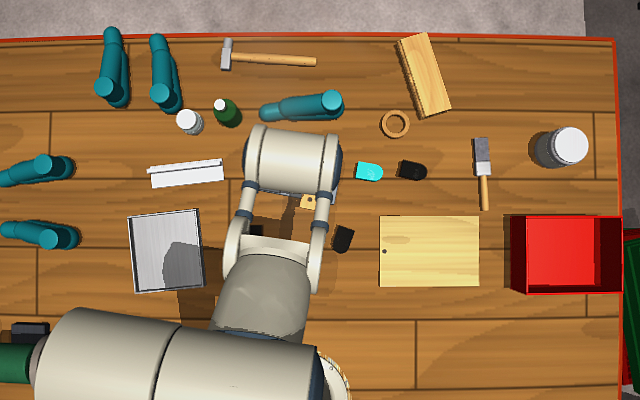

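```bash
python3 - <<'E'
from h import *
c=cam('wrist')
a,b=onz(c,354,161,.087)*1e3,onz(c,350,260,.087)*1e3
print(a,b,np.degrees(np.arctan2(*(a-b)[1::-1])))
for p in [(320.5,288),(382,289),(320,150),(387,150)]: print(p,(onz(c,*p,.087)*1e3).round(1))
E
```

```text
[613.64881335 -48.68472883  87.        ] [540.47044308 -34.33627623  87.        ] -11.093536434588447
(320.5, 288) [521.2  -8.4  87. ]
(382, 289) [511.4 -54.8  87. ]
(320, 150) [625.3 -27.2  87. ]
(387, 150) [617.  -71.9  87. ]
```

```bash
python3 - <<'E'
from h import *
plan(582,-43.3,77,79.1)
E
```

```text
tcp [589.5 -17.7 180.2] jaw -100.6 q6 1.62 F [ 0.4  0.  -0.6] t 4.9 open 76.4
-> offset [ 26.5   2.8 103.2] yaw 0.005 deg 0.3
```

Call:
apply_moves:
  steps:
    - {"offset": [26, 3, 0], "yaw": 0}
    - {"offset": [26, 3, 30], "yaw": 0}
    - {"offset": [26, 3, 65], "yaw": 0}
    - {"offset": [26, 3, 90], "yaw": 0}
    - {"offset": [26, 3, 103], "yaw": 0}

```text
time: 5.33
ee_pos: [0.5807, -0.0403, 0.0738]
tcp_rot: [2.009, -2.413, -0.004]
force: [-0.0, 0.8, 0.1]
opening: 0.0768
```

Call:
apply_moves:
  steps:
    - {"offset": [0, 0, 0], "yaw": 0}
    - {"offset": [0, 0, 0], "yaw": 0}

```text
time: 5.5
ee_pos: [0.5819, -0.0407, 0.0766]
tcp_rot: [2.01, -2.414, -0.002]
force: [0.5, -0.4, 0.7]
opening: 0.0768
```

```bash
python3 - <<'E'
from h import *
plan(582,-43.3,77,79.1)
c=cam('wrist','w5')
c=cam('scene');cv2.imwrite('pics/s5.png',cv2.resize(c['img'][120:250,260:420,::-1],None,fx=4.5,fy=4.5,interpolation=cv2.INTER_CUBIC))
E
```

```text
tcp [581.9 -40.7  76.6] jaw -100.4 q6 1.58 F [ 0.5 -0.4  0.7] t 5.5 open 76.8
-> offset [ 2.5 -0.5 -0.4] yaw 0.008 deg 0.5
```

View pics/w5.png

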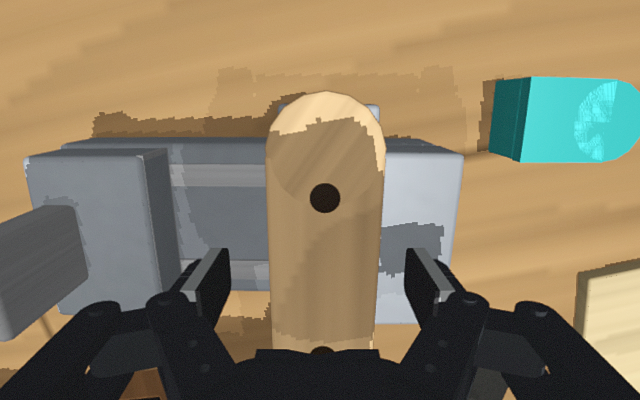

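View pics/s5.png

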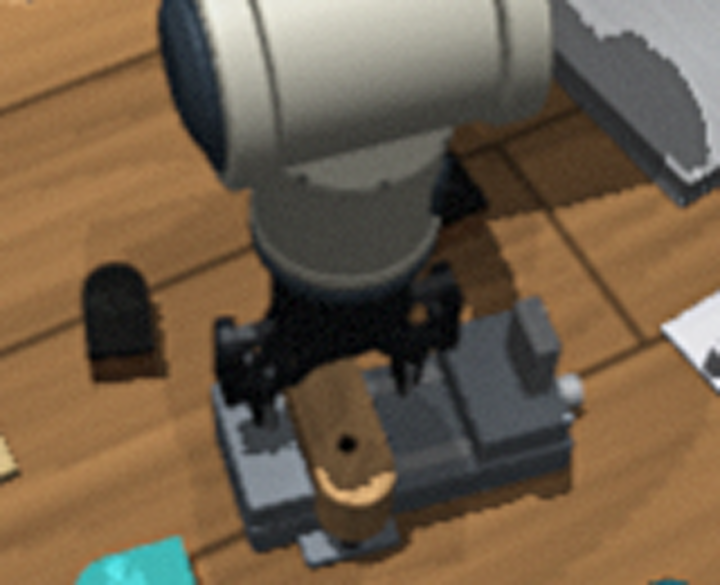

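Call:
apply_moves:
  steps:
    - {"offset": [2.5, 0, 0], "yaw": 0.008}
    - {"offset": [2.5, 0, 0], "yaw": 0.008}
    - {"offset": [2.5, 0, 0], "yaw": 0.008}
    - {"offset": [2.5, 0, 0], "yaw": 0.008}
    - {"offset": [2.5, 0, 0], "yaw": 0.008}
  gripper: 40
  squeeze: 70

```text
time: 6.02
ee_pos: [0.5821, -0.0439, 0.0781]
tcp_rot: [-1.998, 2.422, -0.002]
force: [-2.4, 2.5, 13.6]
opening: 0.0444
```

```bash
python3 - <<'E'
from h import *
plan(582,-43.3,77,79.1)
c=cam('wrist','w6')
E
```

```text
tcp [582.1 -43.9  78.1] jaw -101.0 q6 1.58 F [-2.4  2.5 13.6] t 6.0 open 44.4
-> offset [-0.6  0.2  1.1] yaw -0.001 deg -0.1
```

View pics/w6.png

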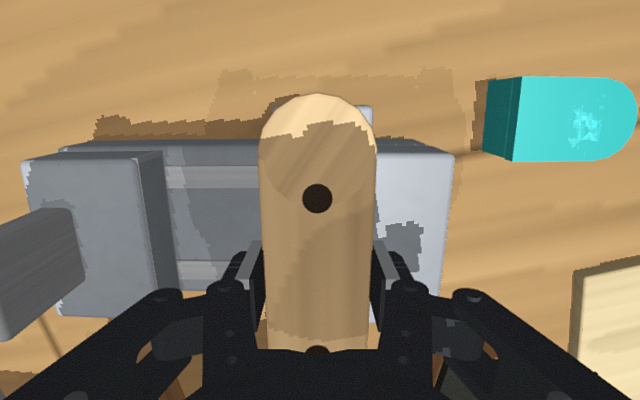

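Call:
apply_moves:
  steps:
    - {"offset": [0, 0, -10], "yaw": 0}
    - {"offset": [0, 0, -30], "yaw": 0}
    - {"offset": [0, 0, -60], "yaw": 0}
    - {"offset": [0, 0, -90], "yaw": 0}
    - {"offset": [0, 0, -100], "yaw": 0}

```text
time: 6.48
ee_pos: [0.5829, -0.0444, 0.1814]
tcp_rot: [-1.997, 2.421, -0.006]
force: [1.5, 0.8, -0.5]
opening: 0.0441
```

```bash
python3 - <<'E'
from h import *
c=cam('wrist','w7')
c=cam('scene','s7')
plan(360,-355,180,0)
E
```

```text
tcp [582.5 -44.3 179.1] jaw -101.0 q6 1.58 F [ 0.5 -0.2 -2.6] t 6.6 open 44.4
-> offset [347.3 159.4  -1.6] yaw 1.38 deg 79.0
```

View pics/s7.png

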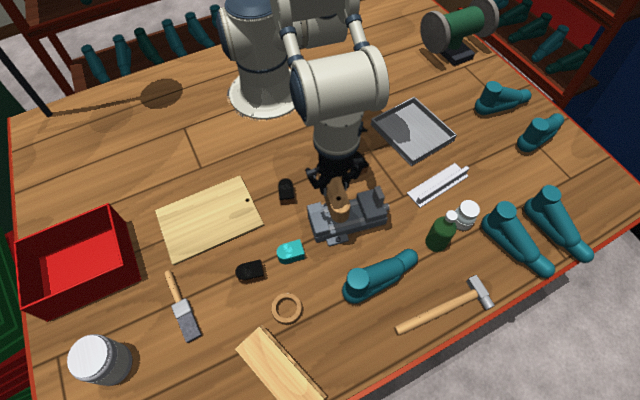

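View pics/w7.png

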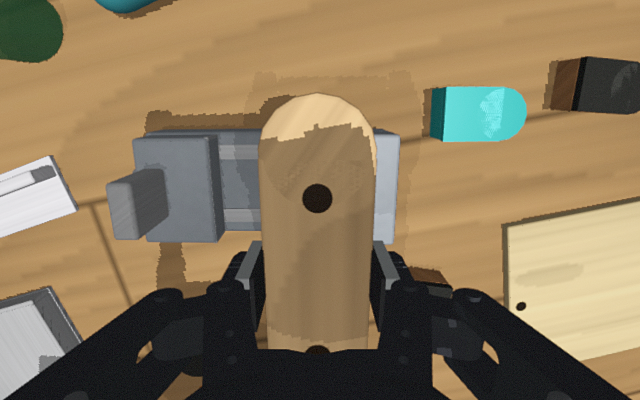

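Call:
apply_moves:
  steps:
    - {"offset": [35, 16, 0], "yaw": 0.12}
    - {"offset": [70, 32, 0], "yaw": 0.24}
    - {"offset": [105, 48, 0], "yaw": 0.36}
    - {"offset": [140, 64, 0], "yaw": 0.48}
    - {"offset": [174, 80, 0], "yaw": 0.6}

```text
time: 7.0
ee_pos: [0.4678, -0.2004, 0.1753]
tcp_rot: [1.185, -2.908, -0.003]
force: [1.3, -1.4, -3.1]
opening: 0.044
```

```bash
python3 - <<'E'
from h import *
plan(360,-355,180,0)
E
```

```text
tcp [ 467.8 -200.4  175.3] jaw -135.7 q6 1.85 F [ 1.3 -1.4 -3.1] t 7.0 open 44.0
-> offset [185.1 -35.2  -4.6] yaw 0.774 deg 44.3
```

Call:
apply_moves:
  steps:
    - {"offset": [37, -7, 0], "yaw": 0.12}
    - {"offset": [74, -14, 0], "yaw": 0.24}
    - {"offset": [111, -21, 0], "yaw": 0.36}
    - {"offset": [148, -28, 0], "yaw": 0.48}
    - {"offset": [183, -35, 0], "yaw": 0.6}

```text
time: 7.42
ee_pos: [0.3622, -0.354, 0.1753]
tcp_rot: [0.272, -3.128, -0.003]
force: [1.6, -0.6, -2.6]
opening: 0.0445
```

Call:
apply_moves:
  steps:
    - {"offset": [0, 0, 0], "yaw": 0.1}
    - {"offset": [0, 0, 0], "yaw": 0.17}
    - {"offset": [0, 0, 0], "yaw": 0.17}
    - {"offset": [0, 0, 0], "yaw": 0.17}

```text
time: 7.75
ee_pos: [0.3638, -0.3527, 0.1757]
tcp_rot: [0.019, -3.14, -0.002]
force: [0.6, 0.0, -3.2]
opening: 0.0441
```

```bash
python3 - <<'E'
from h import *
plan(360,-355,55,0)
cam('wrist','w8')
c=cam('scene','s8')
E
```

```text
tcp [ 363.8 -352.7  175.7] jaw -179.3 q6 2.24 F [ 0.6  0.  -3.2] t 7.8 open 44.1
-> offset [  3.7  -2.5 120.7] yaw 0.012 deg 0.7
```

View pics/w8.png

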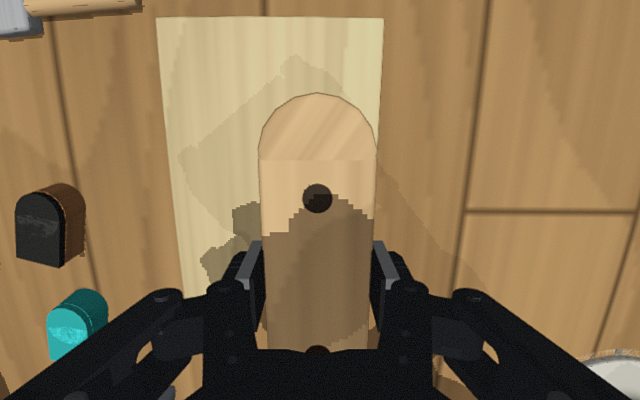

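View pics/s8.png

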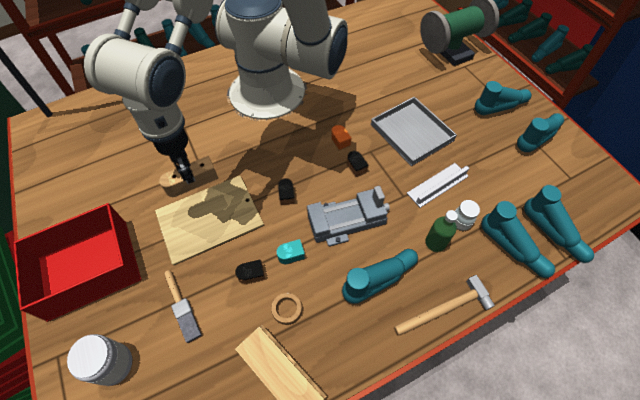

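Call:
apply_moves:
  steps:
    - {"offset": [3, -2, 30], "yaw": 0.01}
    - {"offset": [3, -2, 60], "yaw": 0.01}
    - {"offset": [3, -2, 90], "yaw": 0.01}
    - {"offset": [3, -2, 108], "yaw": 0.01}
    - {"offset": [3, -2, 114], "yaw": 0.01}

```text
time: 8.27
ee_pos: [0.3607, -0.3537, 0.0602]
tcp_rot: [0.003, -3.139, -0.005]
force: [-0.3, 1.1, -2.4]
opening: 0.0443
```

Call:
apply_moves:
  steps:
    - {"offset": [0, 0, 2], "yaw": 0}
    - {"offset": [0, 0, 3], "yaw": 0}
    - {"offset": [0, 0, 4], "yaw": 0}
    - {"offset": [0, 0, 5], "yaw": 0}

```text
time: 8.6
ee_pos: [0.3619, -0.3558, 0.0588]
tcp_rot: [-0.0, 3.14, -0.002]
force: [-1.5, -0.4, -2.3]
opening: 0.044
```

Call:
apply_moves:
  steps:
    - {"offset": [0, 0, 1], "yaw": 0}
    - {"offset": [0, 0, 2], "yaw": 0}
    - {"offset": [0, 0, 3], "yaw": 0}
    - {"offset": [0, 0, 3], "yaw": 0}

```text
time: 8.93
ee_pos: [0.3615, -0.3554, 0.0551]
tcp_rot: [0.001, 3.141, -0.001]
force: [-0.9, 0.9, 1.8]
opening: 0.0442
```

Call:
apply_moves:
  steps:
    - {"offset": [0, 0, 0.5], "yaw": 0}
    - {"offset": [0, 0, 0.5], "yaw": 0}

```text
time: 9.1
ee_pos: [0.3615, -0.3554, 0.0551]
tcp_rot: [0.001, 3.141, -0.001]
force: [-2.6, 3.2, 16.2]
opening: 0.044
```

Call:
apply_moves:
  steps:
    - {"offset": [0, 0, 0], "yaw": 0}
    - {"offset": [0, 0, 0], "yaw": 0}
    - {"offset": [0, 0, 0], "yaw": 0}
    - {"offset": [0, 0, 0], "yaw": 0}
  gripper: 75

```text
time: 9.43
ee_pos: [0.3614, -0.3553, 0.0543]
tcp_rot: [0.001, 3.142, -0.0]
force: [-0.3, -0.2, -0.0]
opening: 0.064
```

Call:
apply_moves:
  steps:
    - {"offset": [0, 0, -20], "yaw": 0}
    - {"offset": [0, 0, -55], "yaw": 0}
    - {"offset": [0, 0, -95], "yaw": 0}
    - {"offset": [0, 0, -135], "yaw": 0}
    - {"offset": [0, 0, -150], "yaw": 0}

```text
time: 9.85
ee_pos: [0.3624, -0.3564, 0.2091]
tcp_rot: [0.001, 3.138, -0.007]
force: [1.1, 0.2, 0.7]
opening: 0.0638
```

```bash
python3 - <<'E'
from h import *
plan(605,316,220,96.5)
cam('wrist','w9')
c=cam('scene','s9')
E
```

```text
tcp [ 362.4 -356.4  209.1] jaw 180.0 q6 2.25 F [1.1 0.2 0.7] t 9.8 open 63.8
-> offset [-242.5  672.4  -13. ] yaw 1.457 deg 83.5
```

View pics/w9.png

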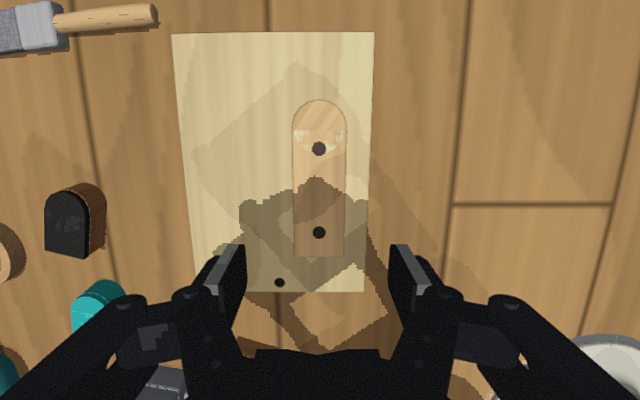

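View pics/s9.png

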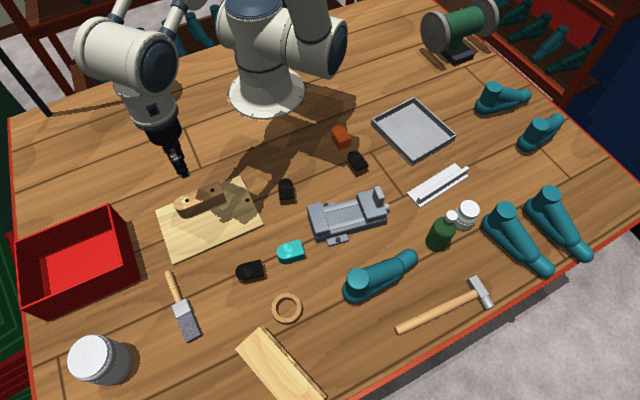

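```bash
python3 - <<'E'
from h import *
c=cam('wrist')
cv2.imwrite('pics/w9z.png',cv2.resize(c['img'][85:265,220:400,::-1],None,fx=3.3,fy=3.3,interpolation=cv2.INTER_CUBIC))
c=cam('top')
cv2.imwrite('pics/t9z.png',cv2.resize(c['img'][150:200,140:240,::-1],None,fx=8,fy=8,interpolation=cv2.INTER_CUBIC))
E
```

```text
(no output)
```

View pics/w9z.png

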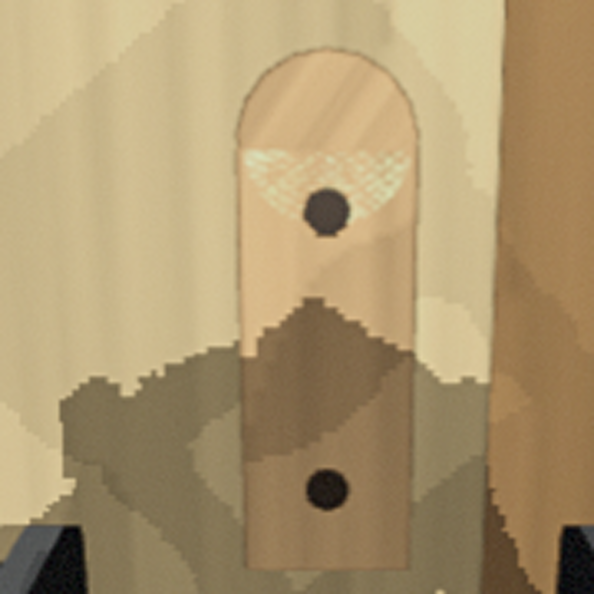

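View pics/t9z.png

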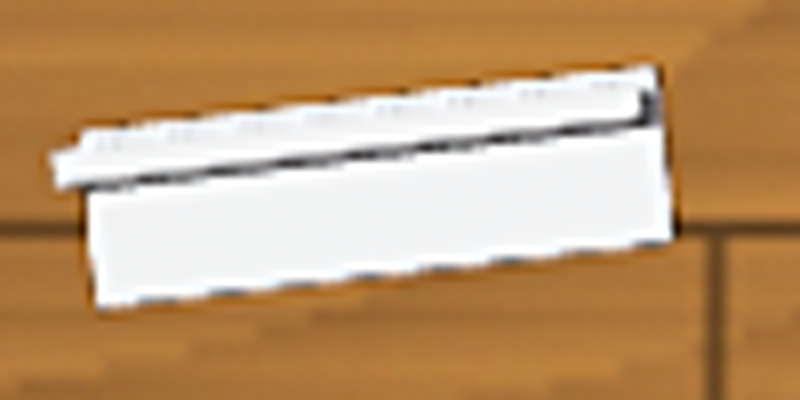

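```bash
python3 - <<'E'
from h import *
c=cam('top')
g=lambda a,b,z: (onz(c,a/8+140-.44,b/8+150-.44,z)*1000).round(1)
a,b=g(97,308,.006),g(675,240,.006);d=(b-a)[:2];print('plain edge',a,b,np.linalg.norm(d),np.degrees(np.arctan2(d[1],d[0])))
a2,b2=g(85,130,.006),g(657,66,.006);print(a2,b2)
r1,r2=g(55,170,.036),g(645,100,.036);print('ridge',r1,r2,(r1+r2)/2)
n=np.array([-d[1],d[0]])/np.linalg.norm(d); m=(a+b)[:2]/2
for s in (1,-1): print('ridge from edge',m+s*45*n, 'centre',m+s*30*n)
c=cam('wrist')
g=lambda a,b,z: (onz(c,a/3.3+220-.35,b/3.3+85-.35,z)*1000).round(1)
for p in [(238,130),(245,568),(417,130),(410,568),(326,212),(327,489),(327,48)]: print(p,g(*p,.064))
E
```

```text
plain edge [573.9 399.8   6. ] [597.2 200.5   6. ] 200.65736966281602 -83.33186681220613
[635.  405.1   6. ] [656.5 207.4   6. ]
ridge [618.4 404.2  36. ] [641.5 204.8  36. ] [629.95 304.5   36.  ]
ridge from edge [630.24559237 305.37532515] centre [615.34706158 303.6335501 ]
ridge from edge [540.85440763 294.92467485] centre [555.75293842 296.6664499 ]
(238, 130) [ 380.2 -405.6   64. ]
(245, 568) [ 380.7 -289.2   64. ]
(417, 130) [ 336.9 -405.6   64. ]
(410, 568) [ 335.9 -289.2   64. ]
(326, 212) [ 358.9 -385.7   64. ]
(327, 489) [ 358.5 -312.2   64. ]
(327, 48) [ 358.7 -424.8   64. ]
```

```bash
python3 - <<'E'
from h import *
c=cam('top')
print('bottle',onz(c,221,104,.16),'jar',onz(c,188,116,.08))
plan(627,306,150,6.67)
E
```

```text
bottle [0.76883491 0.1780469  0.16      ] jar [0.75659312 0.28126426 0.08      ]
tcp [ 360.9 -354.7  203.1] jaw 180.0 q6 2.25 F [ 0.   0.1 -0.1] t 10.2 open 64.2
-> offset [-265.8  660.8   53.9] yaw -0.117 deg -6.7
```

Call:
apply_moves:
  steps:
    - {"offset": [-16, 38, 0], "yaw": -0.12}
    - {"offset": [-32, 76, 0], "yaw": -0.24}
    - {"offset": [-48, 114, 0], "yaw": -0.36}
    - {"offset": [-64, 152, 0], "yaw": -0.48}
    - {"offset": [-80, 190, 0], "yaw": -0.6}
  gripper: 40

```text
time: 10.62
ee_pos: [0.4413, -0.1633, 0.2034]
tcp_rot: [0.935, -2.998, -0.002]
force: [0.7, -0.3, -0.3]
opening: 0.0342
```

```bash
python3 - <<'E'
from h import *
plan(627,306,150,6.67)
E
```

```text
tcp [ 441.3 -163.3  203.4] jaw -145.3 q6 2.06 F [ 0.7 -0.3 -0.3] t 10.6 open 34.2
-> offset [-419.7  280.4   53.5] yaw 0.489 deg 28.0
```

Call:
apply_moves:
  steps:
    - {"offset": [-34, 23, 0], "yaw": -0.12}
    - {"offset": [-68, 46, 0], "yaw": -0.24}
    - {"offset": [-102, 69, 0], "yaw": -0.36}
    - {"offset": [-136, 92, 0], "yaw": -0.48}
    - {"offset": [-170, 114, 0], "yaw": -0.6}

```text
time: 11.03
ee_pos: [0.5173, 0.027, 0.2033]
tcp_rot: [1.78, -2.586, -0.002]
force: [1.5, -0.6, 0.4]
opening: 0.0345
```

```bash
python3 - <<'E'
from h import *
plan(627,306,150,6.67)
E
```

```text
tcp [517.3  27.  203.3] jaw -110.9 q6 1.87 F [ 1.5 -0.6  0.4] t 11.0 open 34.5
-> offset [-299.8   -3.    53.1] yaw 1.089 deg 62.4
```

Call:
apply_moves:
  steps:
    - {"offset": [-41, 0, 0], "yaw": -0.12}
    - {"offset": [-82, 0, 0], "yaw": -0.24}
    - {"offset": [-123, 0, 0], "yaw": -0.36}
    - {"offset": [-164, -1, 0], "yaw": -0.48}
    - {"offset": [-204, -2, 0], "yaw": -0.6}

```text
time: 11.45
ee_pos: [0.5932, 0.2164, 0.2029]
tcp_rot: [2.465, -1.945, -0.002]
force: [0.6, -1.0, 0.1]
opening: 0.0339
```

```bash
python3 - <<'E'
from h import *
plan(627,306,150,6.67)
E
```

```text
tcp [593.2 216.4 202.9] jaw -76.5 q6 1.59 F [ 0.6 -1.   0.1] t 11.4 open 33.9
-> offset [-79.3 -53.9  52.8] yaw -1.452 deg -83.2
```

Call:
apply_moves:
  steps:
    - {"offset": [-25, -18, 0], "yaw": -0.12}
    - {"offset": [-50, -36, 0], "yaw": -0.24}
    - {"offset": [-75, -50, 0], "yaw": -0.36}
    - {"offset": [-77, -53, 0], "yaw": -0.48}
    - {"offset": [-77, -53, 0], "yaw": -0.6}

```text
time: 11.87
ee_pos: [0.6273, 0.3031, 0.2022]
tcp_rot: [2.931, -1.127, -0.003]
force: [-0.2, 0.1, -0.2]
opening: 0.0341
```

Call:
apply_moves:
  steps:
    - {"offset": [0, 0, 0], "yaw": -0.12}
    - {"offset": [0, 0, 0], "yaw": -0.24}
    - {"offset": [0, 0, 0], "yaw": -0.36}
    - {"offset": [0, 0, 0], "yaw": -0.48}
    - {"offset": [0, 0, 0], "yaw": -0.6}

```text
time: 12.28
ee_pos: [0.627, 0.301, 0.2026]
tcp_rot: [3.133, -0.213, -0.004]
force: [0.4, -0.3, 0.6]
opening: 0.0342
```

```bash
python3 - <<'E'
from h import *
plan(627,306,150,6.67)
E
```

```text
tcp [627.  301.  202.6] jaw -7.8 q6 0.5 F [ 0.4 -0.3  0.6] t 12.3 open 34.2
-> offset [-0.5 -5.  52.6] yaw -0.252 deg -14.5
```

Call:
apply_moves:
  steps:
    - {"offset": [-0.5, -4, 20], "yaw": -0.12}
    - {"offset": [-0.5, -4, 40], "yaw": -0.24}
    - {"offset": [-0.5, -4, 53], "yaw": -0.25}
    - {"offset": [-0.5, -4, 53], "yaw": -0.25}
    - {"offset": [-0.5, -4, 53], "yaw": -0.25}

```text
time: 12.7
ee_pos: [0.6269, 0.3049, 0.1498]
tcp_rot: [3.136, 0.167, -0.004]
force: [0.5, 0.3, 0.0]
opening: 0.0341
```

```bash
python3 - <<'E'
from h import *
plan(630,305,35,6.67)
cam('wrist','w10')
E
```

```text
tcp [626.9 304.9 149.8] jaw 6.1 q6 0.26 F [0.5 0.3 0. ] t 12.7 open 34.1
-> offset [  3.4   0.2 114.8] yaw -0.01 deg -0.6
```

View pics/w10.png

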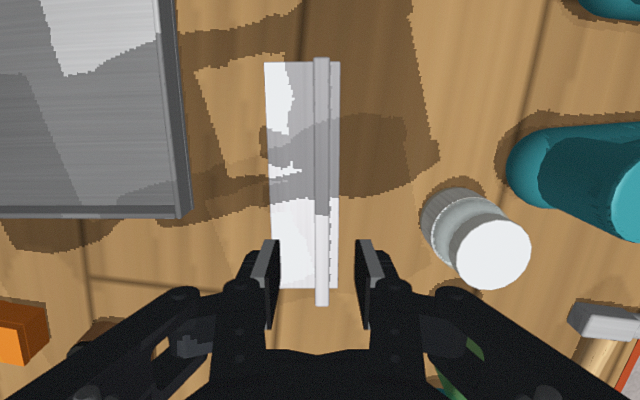

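Call:
apply_moves:
  steps:
    - {"offset": [3.4, 0, 25], "yaw": -0.01}
    - {"offset": [3.4, 0, 60], "yaw": -0.01}
    - {"offset": [3.4, 0, 95], "yaw": -0.01}
    - {"offset": [3.4, 0, 118], "yaw": -0.01}
    - {"offset": [3.4, 0, 127], "yaw": -0.01}

```text
time: 13.17
ee_pos: [0.6297, 0.305, 0.0215]
tcp_rot: [3.135, 0.184, -0.005]
force: [-1.3, -1.2, 0.1]
opening: 0.0344
```

Call:
apply_moves:
  steps:
    - {"offset": [0, 0, 2], "yaw": 0}
    - {"offset": [0, 0, 2], "yaw": 0}

```text
time: 13.33
ee_pos: [0.6316, 0.3058, 0.0233]
tcp_rot: [-3.136, -0.185, -0.002]
force: [0.0, -0.1, 0.2]
opening: 0.0338
```

```bash
python3 - <<'E'
from h import *
plan(630,305,20,6.67)
cam('wrist','w11')
E
```

```text
tcp [631.6 305.8  23.3] jaw 6.7 q6 0.25 F [ 0.  -0.1  0.2] t 13.3 open 33.8
-> offset [-1.7  0.6  3.3] yaw 0.001 deg 0.1
```

View pics/w11.png

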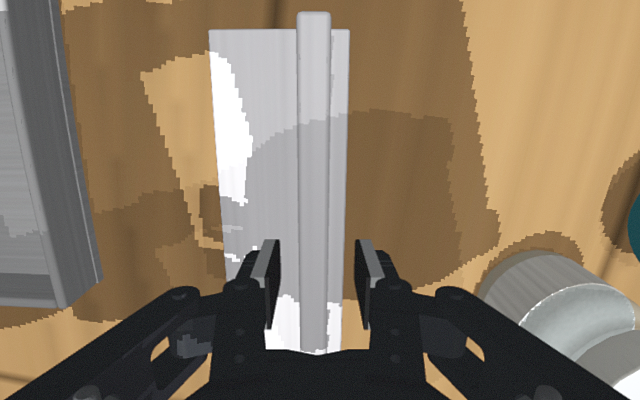

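Call:
apply_moves:
  steps:
    - {"offset": [0, 0, 2], "yaw": 0}
    - {"offset": [0, 0, 2], "yaw": 0}
    - {"offset": [0, 0, 2], "yaw": 0}
    - {"offset": [0, 0, 2], "yaw": 0}
    - {"offset": [0, 0, 2], "yaw": 0}
  gripper: 5
  squeeze: 70

```text
time: 13.8
ee_pos: [0.6318, 0.306, 0.022]
tcp_rot: [-3.135, -0.185, -0.004]
force: [-0.2, 0.2, 8.1]
opening: 0.0106
```

```bash
python3 - <<'E'
from h import *
plan(430,-355,150,0)
E
```

```text
tcp [631.8 306.   22. ] jaw 6.8 q6 0.25 F [-0.2  0.2  8.1] t 13.8 open 10.6
-> offset [-277.8  632.5 -129.1] yaw 0.118 deg 6.8
```

Call:
apply_moves:
  steps:
    - {"offset": [0, 0, -15], "yaw": 0}
    - {"offset": [0, 0, -50], "yaw": 0}
    - {"offset": [0, 0, -90], "yaw": 0}
    - {"offset": [0, 0, -130], "yaw": 0}
    - {"offset": [0, 0, -160], "yaw": 0}

```text
time: 14.22
ee_pos: [0.6315, 0.3058, 0.1846]
tcp_rot: [-3.135, -0.185, -0.005]
force: [0.9, 0.6, -2.3]
opening: 0.0104
```

```bash
python3 - <<'E'
from h import *
plan(440,-355,185,0)
cam('wrist','w12');cam('scene','s12')
E
```

```text
tcp [631.5 305.8 184.6] jaw 6.8 q6 0.25 F [ 0.9  0.6 -2.3] t 14.2 open 10.4
-> offset [-267.9  633.7   -1.8] yaw 0.118 deg 6.8
```

View pics/s12.png

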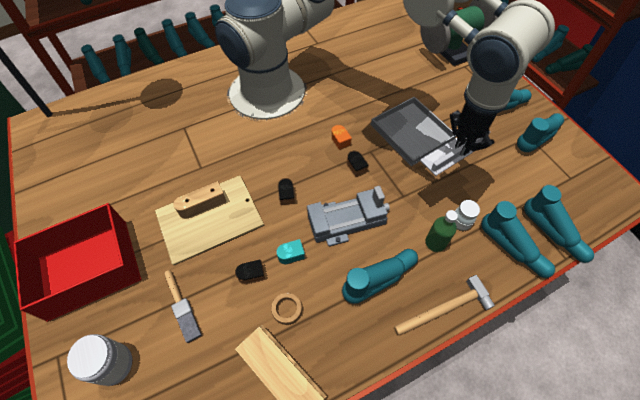

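View pics/w12.png

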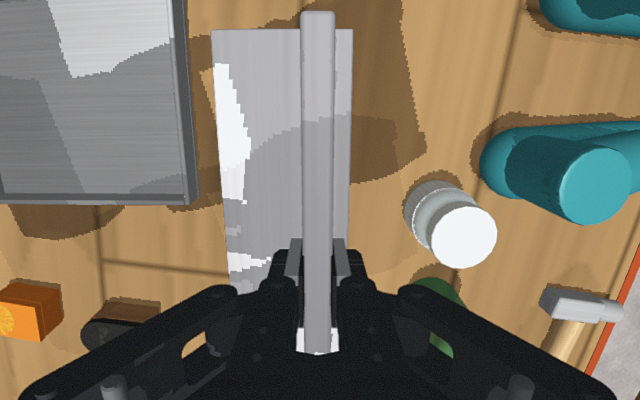

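Call:
apply_moves:
  steps:
    - {"offset": [-16, 37, 0], "yaw": 0}
    - {"offset": [-31, 74, 0], "yaw": 0}
    - {"offset": [-47, 111, 0], "yaw": 0}
    - {"offset": [-63, 148, 0], "yaw": 0}
    - {"offset": [-78, 185, 0], "yaw": 0.05}

```text
time: 14.73
ee_pos: [0.5738, 0.1112, 0.18]
tcp_rot: [3.14, 0.109, -0.001]
force: [1.6, -0.9, -2.2]
opening: 0.0106
```

Call:
apply_moves:
  steps:
    - {"offset": [-16, 37, 0], "yaw": 0}
    - {"offset": [-31, 74, 0], "yaw": 0}
    - {"offset": [-47, 111, 0], "yaw": 0}
    - {"offset": [-63, 148, 0], "yaw": 0}
    - {"offset": [-78, 185, 0], "yaw": 0.05}

```text
time: 15.15
ee_pos: [0.5086, -0.0786, 0.1802]
tcp_rot: [-3.141, -0.03, 0.0]
force: [1.7, -0.6, -3.9]
opening: 0.0107
```

```bash
python3 - <<'E'
from h import *
plan(440,-355,185,0)
E
```

```text
tcp [508.6 -78.6 180.2] jaw 1.1 q6 -0.29 F [ 1.7 -0.6 -3.9] t 15.2 open 10.7
-> offset [-73.9 275.   -4.8] yaw 0.019 deg 1.1
```

Call:
apply_moves:
  steps:
    - {"offset": [-10, 37, 0], "yaw": 0}
    - {"offset": [-20, 74, 0], "yaw": 0.01}
    - {"offset": [-30, 111, 0], "yaw": 0.02}
    - {"offset": [-40, 148, 0], "yaw": 0.02}
    - {"offset": [-50, 185, 0], "yaw": 0.02}

```text
time: 15.57
ee_pos: [0.4622, -0.2646, 0.1802]
tcp_rot: [-3.141, 0.003, 0.0]
force: [1.9, 0.1, -2.3]
opening: 0.0106
```

Call:
apply_moves:
  steps:
    - {"offset": [-10, 35, 0], "yaw": 0}
    - {"offset": [-18, 65, 0], "yaw": 0}
    - {"offset": [-22, 85, 0], "yaw": 0}
    - {"offset": [-22, 85, 0], "yaw": 0}
    - {"offset": [-22, 85, 0], "yaw": 0}

```text
time: 15.98
ee_pos: [0.4405, -0.3488, 0.1799]
tcp_rot: [-3.141, 0.006, 0.0]
force: [-0.4, 0.9, -3.6]
opening: 0.0107
```

```bash
python3 - <<'E'
from h import *
plan(440,-355,37,0)
cam('wrist','w13');cam('scene','s13')
E
```

```text
tcp [ 440.5 -348.8  179.9] jaw -0.2 q6 -0.77 F [-0.4  0.9 -3.6] t 16.0 open 10.7
-> offset [ -0.5   6.3 142.9] yaw -0.004 deg -0.2
```

View pics/w13.png

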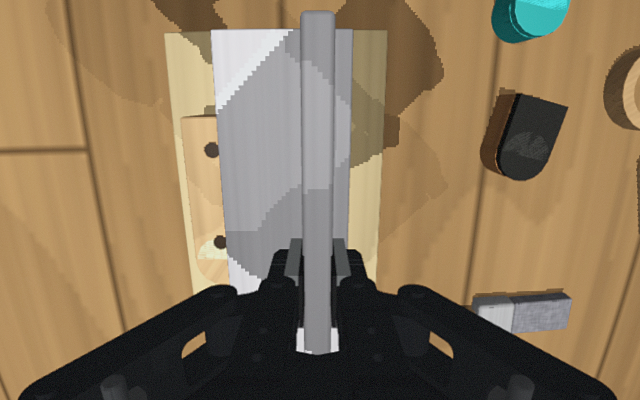

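Call:
apply_moves:
  steps:
    - {"offset": [0, 5, 35], "yaw": 0}
    - {"offset": [0, 5, 75], "yaw": 0}
    - {"offset": [0, 5, 110], "yaw": 0}
    - {"offset": [0, 5, 132], "yaw": 0}
    - {"offset": [0, 5, 138], "yaw": 0}

```text
time: 16.5
ee_pos: [0.44, -0.3505, 0.039]
tcp_rot: [-3.138, 0.001, 0.006]
force: [-1.1, 0.7, -3.7]
opening: 0.0105
```

Call:
apply_moves:
  steps:
    - {"offset": [0, 0, 2], "yaw": 0}
    - {"offset": [0, 0, 4], "yaw": 0}
    - {"offset": [0, 0, 5], "yaw": 0}
    - {"offset": [0, 0, 6], "yaw": 0}

```text
time: 16.83
ee_pos: [0.4419, -0.3535, 0.0377]
tcp_rot: [3.14, -0.003, 0.003]
force: [-0.4, 0.7, -2.1]
opening: 0.0104
```

Call:
apply_moves:
  steps:
    - {"offset": [0, 0, 1], "yaw": 0}
    - {"offset": [0, 0, 2], "yaw": 0}
    - {"offset": [0, 0, 3], "yaw": 0}
    - {"offset": [0, 0, 3], "yaw": 0}

```text
time: 17.17
ee_pos: [0.4414, -0.3532, 0.034]
tcp_rot: [3.141, -0.003, 0.001]
force: [-1.2, 2.0, 8.5]
opening: 0.0104
```

```bash
python3 - <<'E'
from h import *
plan(430,-355,34,0)
c=cam('wrist','w14');cam('scene','s14')
E
```

```text
tcp [ 441.4 -353.2   34. ] jaw -0.1 q6 -0.78 F [-1.2  2.   8.5] t 17.2 open 10.4
-> offset [-11.4   1.8  -0. ] yaw -0.002 deg -0.1
```

View pics/w14.png

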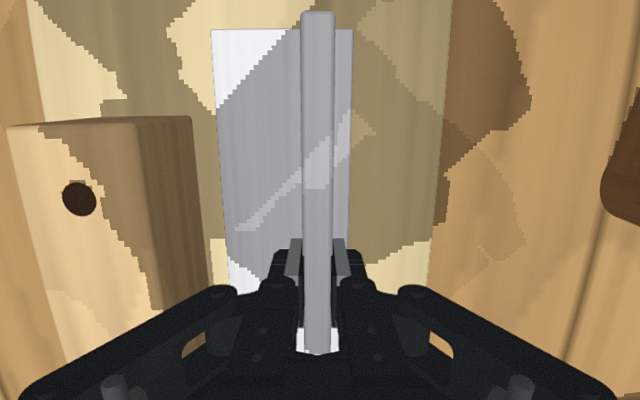

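```bash
python3 - <<'E'
from h import *
c=cam('wrist')
print(onz(c,210,262,.012)*1e3,onz(c,227,262,.018)*1e3)
cv2.imwrite('pics/w14z.png',cv2.resize(c['img'][110:300,120:300,::-1],None,fx=4,fy=3.15,interpolation=cv2.INTER_CUBIC))
E
```

```text
[ 385.5300967  -361.65656356   12.        ] [ 396.17648817 -358.51375322   18.        ]
```

View pics/w14z.png

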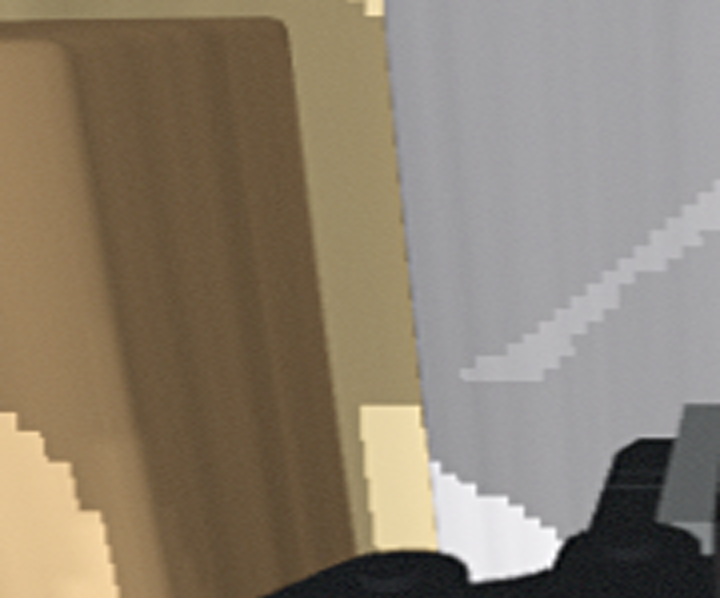

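Call:
apply_moves:
  steps:
    - {"offset": [0, 0, -1], "yaw": 0}
    - {"offset": [-3, 0, -1], "yaw": 0}
    - {"offset": [-6, 0, -1], "yaw": 0}
    - {"offset": [-8, 0, -1], "yaw": 0}
    - {"offset": [-8, 0, -1], "yaw": 0}

```text
time: 17.73
ee_pos: [0.4325, -0.3529, 0.0342]
tcp_rot: [-3.141, 0.004, 0.001]
force: [-0.1, -0.5, -3.2]
opening: 0.0108
```

```bash
python3 - <<'E'
from h import *
plan(430,-355,34,0)
c=cam('wrist','w15')
cv2.imwrite('pics/w15z.png',cv2.resize(c['img'][110:300,120:300,::-1],None,fx=4,fy=3.15,interpolation=cv2.INTER_CUBIC))
E
```

```text
tcp [ 432.5 -352.9   34.2] jaw -0.1 q6 -0.79 F [-0.1 -0.5 -3.2] t 17.7 open 10.8
-> offset [-2.5  2.2  0.2] yaw -0.002 deg -0.1
```

View pics/w15z.png

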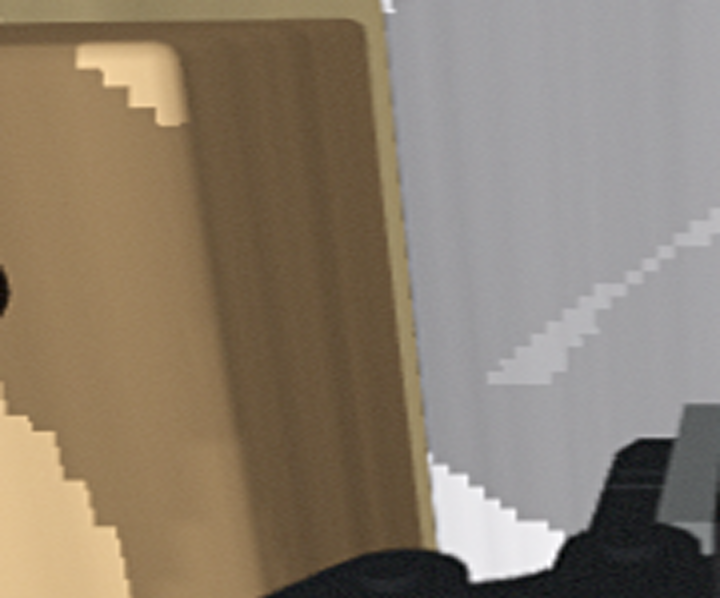

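Call:
apply_moves:
  steps:
    - {"offset": [-1, 0, 0.4], "yaw": 0}
    - {"offset": [-2, 0, 0.4], "yaw": 0}
    - {"offset": [-3, 0, 0.4], "yaw": 0}
    - {"offset": [-4, 0, 0.4], "yaw": 0}
    - {"offset": [-4, 0, 0.4], "yaw": 0}

```text
time: 18.2
ee_pos: [0.4292, -0.3532, 0.034]
tcp_rot: [3.141, -0.003, 0.001]
force: [-0.5, -0.6, -0.1]
opening: 0.0105
```

```bash
python3 - <<'E'
from h import *
plan(430,-355,34,0)
c=cam('wrist','w16')
cv2.imwrite('pics/w16z.png',cv2.resize(c['img'][110:300,120:300,::-1],None,fx=4,fy=3.15,interpolation=cv2.INTER_CUBIC))
E
```

```text
tcp [ 429.2 -353.2   34. ] jaw -0.1 q6 -0.79 F [-0.5 -0.6 -0.1] t 18.2 open 10.5
-> offset [ 0.8  1.8 -0. ] yaw -0.002 deg -0.1
```

View pics/w16z.png

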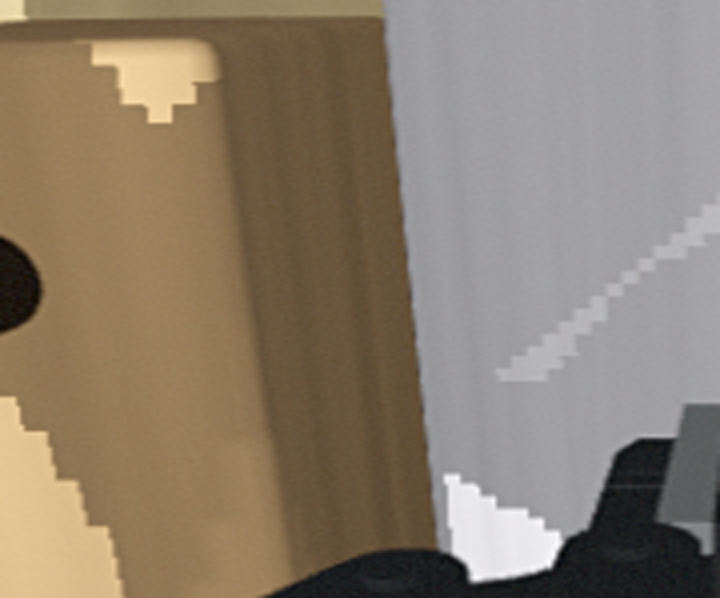

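Call:
apply_moves:
  steps:
    - {"offset": [-0.7, 0, 0.3], "yaw": 0}
    - {"offset": [-1.4, 0, 0.3], "yaw": 0}
    - {"offset": [-2, 0, 0.5], "yaw": 0}
    - {"offset": [-2, 0, 0.6], "yaw": 0}

```text
time: 18.58
ee_pos: [0.4281, -0.3534, 0.034]
tcp_rot: [3.14, -0.003, 0.003]
force: [5.0, 2.9, 12.7]
opening: 0.0106
```

```bash
python3 - <<'E'
from h import *
plan(430,-355,34,0)
c=cam('wrist','w17')
E
```

```text
tcp [ 428.1 -353.4   34. ] jaw -0.1 q6 -0.8 F [ 5.   2.9 12.7] t 18.6 open 10.6
-> offset [ 1.9  1.6 -0. ] yaw -0.002 deg -0.1
```

View pics/w17.png

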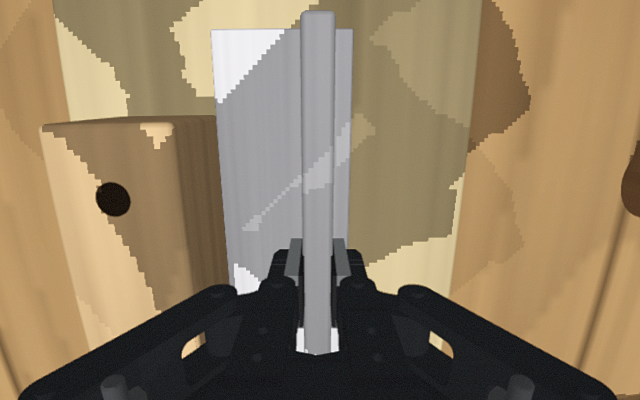

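Call:
apply_moves:
  steps:
    - {"offset": [0, 0, 0], "yaw": 0}
    - {"offset": [0, 0, 0], "yaw": 0}
    - {"offset": [0, 0, 0], "yaw": 0}
    - {"offset": [0, 0, 0], "yaw": 0}
  gripper: 32

```text
time: 18.97
ee_pos: [0.4269, -0.3529, 0.0331]
tcp_rot: [-3.141, 0.003, 0.001]
force: [-0.0, 0.4, 0.6]
opening: 0.0272
```

Call:
apply_moves:
  steps:
    - {"offset": [0, 0, -15], "yaw": 0}
    - {"offset": [0, 0, -45], "yaw": 0}
    - {"offset": [0, 0, -85], "yaw": 0}
    - {"offset": [0, 0, -120], "yaw": 0}
    - {"offset": [40, 0, -150], "yaw": 0}

```text
time: 19.38
ee_pos: [0.457, -0.3529, 0.1811]
tcp_rot: [-3.141, 0.006, 0.003]
force: [2.1, -2.1, 1.0]
opening: 0.0273
```

```bash
python3 - <<'E'
from h import *
plan(430,-355,34,0)
c=cam('wrist','w18');c=cam('scene','s18')
cv2.imwrite('pics/s18z.png',cv2.resize(c['img'][160:280,140:290,::-1],None,fx=5,fy=5,interpolation=cv2.INTER_CUBIC))
E
```

```text
tcp [ 457.  -352.9  181.1] jaw -0.2 q6 -0.76 F [ 2.1 -2.1  1. ] t 19.4 open 27.3
-> offset [-26.7   2.2 147.1] yaw -0.004 deg -0.2
```

View pics/w18.png

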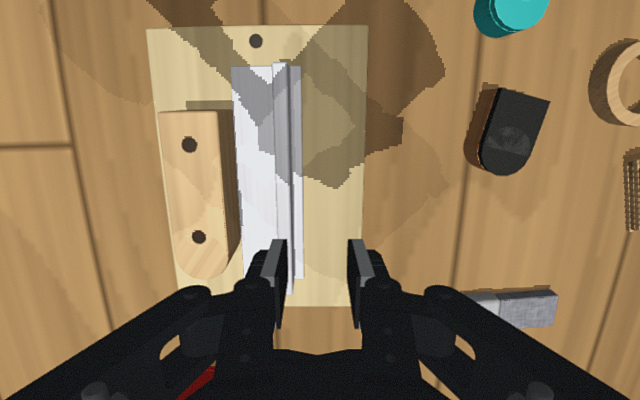

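View pics/s18z.png

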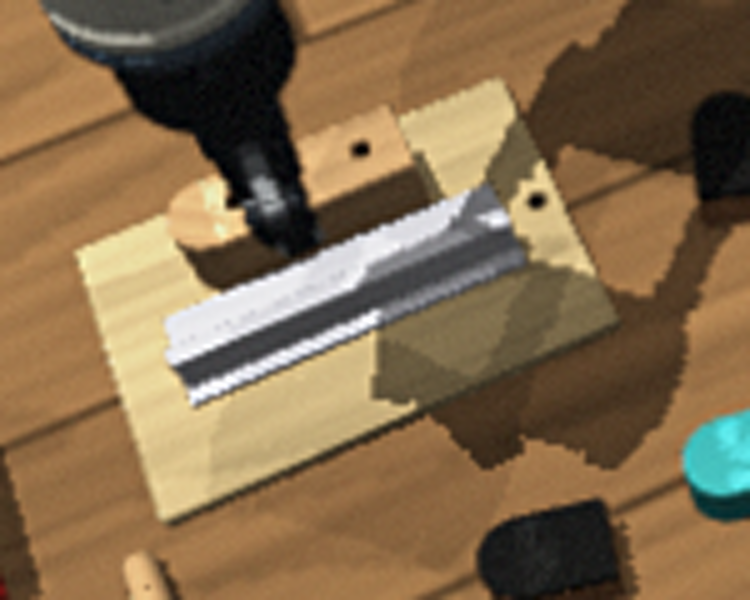

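```bash
python3 - <<'E'
from h import *
plan(618,-306,150,-13.8)
E
```

```text
tcp [ 465.  -354.9  182.9] jaw -0.1 q6 -0.75 F [ 1.  -1.  -0.2] t 19.5 open 27.3
-> offset [152.7 -49.3  33.7] yaw 0.24 deg 13.7
```

Call:
apply_moves:
  steps:
    - {"offset": [35, -10, 0], "yaw": 0.1}
    - {"offset": [70, -20, 5], "yaw": 0.2}
    - {"offset": [105, -30, 15], "yaw": 0.24}
    - {"offset": [140, -43, 25], "yaw": 0.24}
    - {"offset": [158, -45, 30], "yaw": 0.24}
  gripper: 80

```text
time: 19.9
ee_pos: [0.6211, -0.3058, 0.1461]
tcp_rot: [-3.118, 0.377, 0.002]
force: [-0.5, 0.8, -0.2]
opening: 0.0682
```

Call:
apply_moves:
  steps:
    - {"offset": [0, 0, 0], "yaw": 0}
    - {"offset": [0, 0, 0], "yaw": 0}

```text
time: 20.07
ee_pos: [0.6185, -0.3076, 0.1467]
tcp_rot: [-3.118, 0.377, 0.003]
force: [-0.1, 0.3, -0.0]
opening: 0.0684
```

```bash
python3 - <<'E'
from h import *
plan(618,-306,150,-13.8)
cam('wrist','w20')
E
```

```text
tcp [ 618.5 -307.6  146.7] jaw -13.8 q6 -0.31 F [-0.1  0.3 -0. ] t 20.1 open 68.4
-> offset [-0.9 -1.5 -3.3] yaw 0.0 deg 0.0
```

View pics/w20.png

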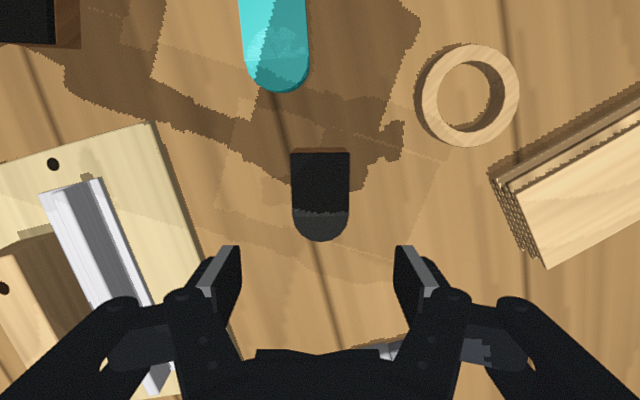

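```bash
python3 - <<'E'
from h import *
c=cam('wrist')
for p in [(291,153),(350,153),(320,241),(320,197)]: print(p,(onz(c,*p,.038)*1e3).round(1))
plan(618,-306,20,-13.8)
E
```

```text
(291, 153) [ 606.5 -270.1   38. ]
(350, 153) [ 648.2 -280.2   38. ]
(320, 241) [ 610.7 -342.3   38. ]
(320, 197) [ 619.1 -307.4   38. ]
tcp [ 617.6 -308.5  147.8] jaw -13.9 q6 -0.31 F [-0.6  0.2  1.1] t 20.2 open 68.2
-> offset [ -0.   -2.5 127.8] yaw -0.001 deg -0.1
```

Call:
apply_moves:
  steps:
    - {"offset": [1, 0, 30], "yaw": 0}
    - {"offset": [1, 0, 65], "yaw": 0}
    - {"offset": [1, 0, 100], "yaw": 0}
    - {"offset": [1, 0, 122], "yaw": 0}
    - {"offset": [1, 0, 127], "yaw": 0}

```text
time: 20.58
ee_pos: [0.6165, -0.308, 0.0176]
tcp_rot: [-3.116, 0.381, 0.009]
force: [-1.9, 0.8, -0.2]
opening: 0.068
```

Call:
apply_moves:
  steps:
    - {"offset": [0, 0, 0], "yaw": 0}
    - {"offset": [0, 0, 0], "yaw": 0}
    - {"offset": [0, 0, 0], "yaw": 0}
    - {"offset": [0, 0, 0], "yaw": 0}
    - {"offset": [0, 0, 0], "yaw": 0}
  gripper: 35
  squeeze: 50

```text
time: 21.0
ee_pos: [0.6203, -0.3092, 0.0232]
tcp_rot: [3.117, -0.379, 0.004]
force: [-1.3, -0.4, 10.2]
opening: 0.0428
```

Call:
apply_moves:
  steps:
    - {"offset": [0, 0, -20], "yaw": 0}
    - {"offset": [0, 0, -60], "yaw": 0}
    - {"offset": [0, 0, -100], "yaw": 0}
    - {"offset": [0, 0, -140], "yaw": 0}
    - {"offset": [0, 0, -165], "yaw": 0}

```text
time: 21.42
ee_pos: [0.6206, -0.3092, 0.1917]
tcp_rot: [3.116, -0.379, 0.008]
force: [1.3, -0.4, -0.3]
opening: 0.043
```

```bash
python3 - <<'E'
from h import *
t=np.array([404.5,350.2]);a=np.radians(6.3);ex=np.array([np.cos(a),np.sin(a)]);ey=np.array([-ex[1],ex[0]])
for i in (-50,50):
  for j in (-44,44): print(i,j,(t+i*ex+j*ey).round(1))
cam('wrist','w21')
plan(449.4,400.2,185,6.3)
E
```

```text
-50 -44 [359.6 301. ]
-50 44 [350.  388.4]
50 -44 [459. 312.]
50 44 [449.4 399.4]
tcp [ 622.1 -310.1  195.8] jaw -13.9 q6 -0.31 F [ 2.1 -2.2  4.7] t 21.5 open 43.4
-> offset [-337.8 -648.3    5.2] yaw -0.352 deg -20.2
```

View pics/w21.png

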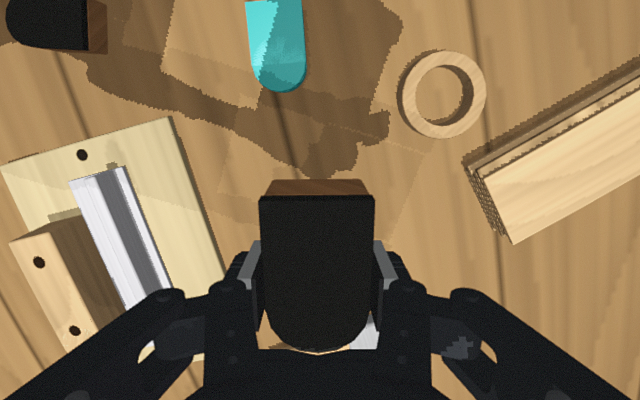

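Call:
apply_moves:
  steps:
    - {"offset": [-19, -36, 0], "yaw": 0}
    - {"offset": [-37, -71, 0], "yaw": 0}
    - {"offset": [-56, -107, 0], "yaw": 0}
    - {"offset": [-74, -142, 0], "yaw": 0}
    - {"offset": [-93, -178, 0], "yaw": 0}

```text
time: 21.88
ee_pos: [0.5712, -0.112, 0.1869]
tcp_rot: [3.118, -0.38, 0.002]
force: [1.1, 0.5, -1.3]
opening: 0.0431
```

Call:
apply_moves:
  steps:
    - {"offset": [-19, -36, 0], "yaw": 0}
    - {"offset": [-37, -71, 0], "yaw": 0}
    - {"offset": [-56, -107, 0], "yaw": 0}
    - {"offset": [-74, -142, 0], "yaw": 0}
    - {"offset": [-93, -178, 0], "yaw": 0}

```text
time: 22.3
ee_pos: [0.5236, 0.0832, 0.1869]
tcp_rot: [-3.118, 0.38, -0.002]
force: [0.6, 0.6, -0.1]
opening: 0.0428
```

Call:
apply_moves:
  steps:
    - {"offset": [-19, -36, 0], "yaw": 0}
    - {"offset": [-37, -71, 0], "yaw": 0}
    - {"offset": [-56, -107, 0], "yaw": 0}
    - {"offset": [-74, -142, 0], "yaw": -0.1}
    - {"offset": [-93, -178, 0], "yaw": -0.2}

```text
time: 22.72
ee_pos: [0.4759, 0.2785, 0.1869]
tcp_rot: [-3.141, 0.06, -0.002]
force: [1.0, 0.1, -0.7]
opening: 0.0431
```

```bash
python3 - <<'E'
from h import *
plan(449.4,399.4,185,6.3)
E
```

```text
tcp [475.9 278.5 186.9] jaw -2.2 q6 0.46 F [ 1.   0.1 -0.7] t 22.7 open 43.1
-> offset [ -31.1 -119.8    1.9] yaw -0.148 deg -8.5
```

Call:
apply_moves:
  steps:
    - {"offset": [-10, -35, 0], "yaw": -0.1}
    - {"offset": [-20, -70, 0], "yaw": -0.14}
    - {"offset": [-29, -105, 0], "yaw": -0.14}
    - {"offset": [-30, -115, 0], "yaw": -0.14}
    - {"offset": [-30, -115, 0], "yaw": -0.14}

```text
time: 23.13
ee_pos: [0.4508, 0.3955, 0.1866]
tcp_rot: [-3.136, -0.159, -0.002]
force: [-1.1, -1.0, 0.2]
opening: 0.0429
```

```bash
python3 - <<'E'
from h import *
plan(449.4,399.4,30,6.3)
cam('wrist','w22')
E
```

```text
tcp [450.8 395.5 186.6] jaw 5.8 q6 0.52 F [-1.1 -1.   0.2] t 23.1 open 42.9
-> offset [ -1.2  -3.8 156.6] yaw -0.009 deg -0.5
```

View pics/w22.png

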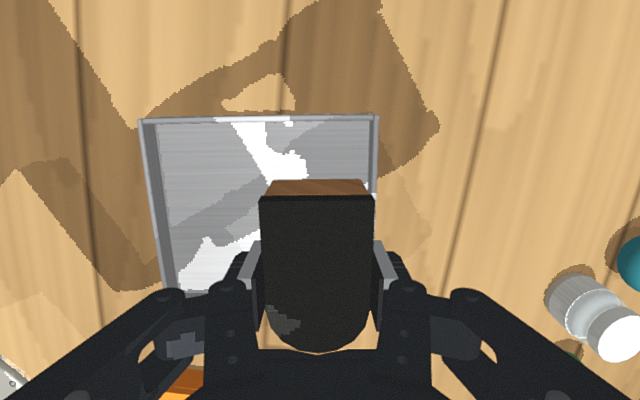

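```bash
python3 - <<'E'
from h import *
c=cam('wrist')
P=[onz(c,*p,.03)*1e3 for p in [(139,119),(378,114)]];print(P)
t=np.array([404.5,350.2]);a=np.radians(6.3);ex=np.array([np.cos(a),np.sin(a)]);ey=np.array([-ex[1],ex[0]])
for p in P: print((p[:2]-t)@ex,(p[:2]-t)@ey)
plan(449.4,399.4,30,6.3)
E
```

```text
[array([292.28973099, 435.49013984,  30.        ]), array([495.63517746, 459.20952598,  30.        ])]
-102.17337145689064 97.08838545235379
102.54689330050515 98.35055668085714
tcp [451.3 392.6 186.4] jaw 5.7 q6 0.52 F [ 0.2 -0.3 -1.2] t 23.2 open 43.2
-> offset [ -1.3  -7.  156.4] yaw -0.011 deg -0.6
```

Call:
apply_moves:
  steps:
    - {"offset": [-1.5, -5, 35], "yaw": -0.01}
    - {"offset": [-1.5, -5, 75], "yaw": -0.01}
    - {"offset": [-1.5, -5, 115], "yaw": -0.01}
    - {"offset": [-1.5, -5, 145], "yaw": -0.01}
    - {"offset": [-1.5, -5, 152], "yaw": -0.01}

```text
time: 23.65
ee_pos: [0.4479, 0.3946, 0.0302]
tcp_rot: [3.133, 0.167, -0.009]
force: [-1.0, -0.9, -1.3]
opening: 0.0431
```

Call:
apply_moves:
  steps:
    - {"offset": [0, 0, 1], "yaw": 0}
    - {"offset": [0, 0, 2], "yaw": 0}
    - {"offset": [0, 0, 3], "yaw": 0}
    - {"offset": [0, 0, 3], "yaw": 0}

```text
time: 23.98
ee_pos: [0.4506, 0.3981, 0.0332]
tcp_rot: [-3.135, -0.169, -0.004]
force: [-1.0, 0.5, -1.8]
opening: 0.0431
```

```bash
python3 - <<'E'
from h import *
plan(449.4,399.4,28.2,6.3)
E
```

```text
tcp [450.6 398.1  33.2] jaw 6.2 q6 0.52 F [-1.   0.5 -1.8] t 24.0 open 43.1
-> offset [-1.  -1.4  5. ] yaw -0.002 deg -0.1
```

Call:
apply_moves:
  steps:
    - {"offset": [-1, 0, 2], "yaw": 0}
    - {"offset": [-1, 0, 4], "yaw": 0}
    - {"offset": [-1, 0, 5], "yaw": 0}
    - {"offset": [-1, 0, 5], "yaw": 0}

```text
time: 24.32
ee_pos: [0.4488, 0.3979, 0.0281]
tcp_rot: [-3.136, -0.17, -0.002]
force: [-6.1, -4.1, 28.4]
opening: 0.0428
```

Call:
apply_moves:
  steps:
    - {"offset": [0, 0, 0], "yaw": 0}
    - {"offset": [0, 0, 0], "yaw": 0}
    - {"offset": [0, 0, 0], "yaw": 0}
  gripper: 62

```text
time: 24.57
ee_pos: [0.4486, 0.3976, 0.0264]
tcp_rot: [-3.137, -0.17, -0.0]
force: [-0.4, 0.4, -1.1]
opening: 0.0533
```

Call:
apply_moves:
  steps:
    - {"offset": [0, 0, -20], "yaw": 0}
    - {"offset": [0, 0, -60], "yaw": 0}
    - {"offset": [0, 0, -100], "yaw": 0}
    - {"offset": [0, 0, -140], "yaw": 0}
    - {"offset": [0, 0, -165], "yaw": 0}

```text
time: 24.98
ee_pos: [0.4492, 0.3981, 0.1952]
tcp_rot: [-3.135, -0.17, -0.005]
force: [0.1, 0.5, 0.8]
opening: 0.0528
```

```bash
python3 - <<'E'
from h import *
plan(440,116,185,90)
cam('wrist','w23');c=cam('top','t23')
E
```

```text
tcp [449.2 398.1 195.2] jaw 6.2 q6 0.52 F [0.1 0.5 0.8] t 25.0 open 52.8
-> offset [-39.6 279.5   9.6] yaw -1.463 deg -83.8
```

View pics/w23.png

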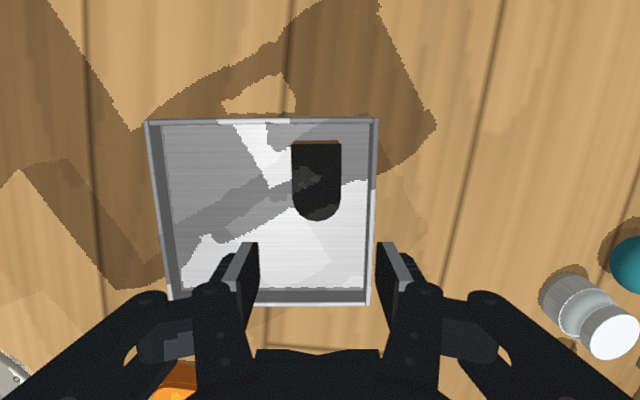

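View pics/t23.png

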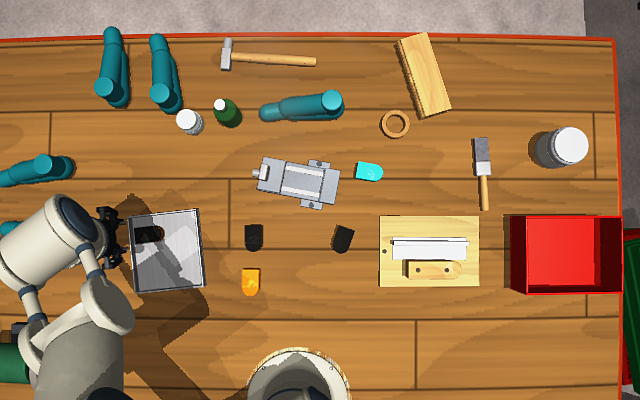

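```bash
python3 - <<'E'
from h import *
c=cam('top');im=c['img']
dark=cv2.inRange(im,(0,0,0),(45,45,45))
for roi in [(235,215,270,260),(325,218,365,262)]:
    r=rectw(c,dark,.038,roi);print('heel',r['c'],r['L'],r['W'],r['ang'])
E
```

```text
heel [440.5 115.3] 68.4 42.3 0.3
heel [ 435.8 -119.4] 66.4 44.1 161.7
```

Call:
apply_moves:
  steps:
    - {"offset": [-5, 40, 0], "yaw": -0.12}
    - {"offset": [-10, 80, 0], "yaw": -0.24}
    - {"offset": [-16, 120, 0], "yaw": -0.36}
    - {"offset": [-22, 160, 0], "yaw": -0.48}
    - {"offset": [-28, 200, 0], "yaw": -0.6}
  gripper: 80

```text
time: 25.55
ee_pos: [0.4418, 0.2055, 0.1901]
tcp_rot: [2.961, 1.05, -0.004]
force: [1.7, -0.2, 0.7]
opening: 0.0684
```

```bash
python3 - <<'E'
from h import *
plan(440.5,116,150,90)
E
```

```text
tcp [441.8 205.5 190.1] jaw 39.1 q6 -0.37 F [ 1.7 -0.2  0.7] t 25.6 open 68.4
-> offset [-57.3  68.7  40.2] yaw -0.889 deg -50.9
```

Call:
apply_moves:
  steps:
    - {"offset": [-22, 26, 10], "yaw": -0.12}
    - {"offset": [-44, 52, 20], "yaw": -0.24}
    - {"offset": [-55, 66, 30], "yaw": -0.36}
    - {"offset": [-55, 66, 40], "yaw": -0.48}
    - {"offset": [-55, 66, 40], "yaw": -0.6}

```text
time: 25.97
ee_pos: [0.4398, 0.1199, 0.1488]
tcp_rot: [-2.522, -1.87, 0.006]
force: [-0.1, 0.1, -0.1]
opening: 0.0686
```

Call:
apply_moves:
  steps:
    - {"offset": [0, 0, 0], "yaw": -0.12}
    - {"offset": [0, 0, 0], "yaw": -0.24}
    - {"offset": [0, 0, 0], "yaw": -0.24}
    - {"offset": [0, 0, 0], "yaw": -0.24}

```text
time: 26.3
ee_pos: [0.4408, 0.1214, 0.1505]
tcp_rot: [-2.289, -2.151, 0.002]
force: [0.4, 0.2, 0.7]
opening: 0.0683
```

```bash
python3 - <<'E'
from h import *
plan(440.5,116,25,90)
cam('wrist','w24')
E
```

```text
tcp [440.8 121.4 150.5] jaw 86.4 q6 -1.37 F [0.4 0.2 0.7] t 26.3 open 68.3
-> offset [ -5.4   0.2 125.5] yaw -0.062 deg -3.6
```

View pics/w24.png

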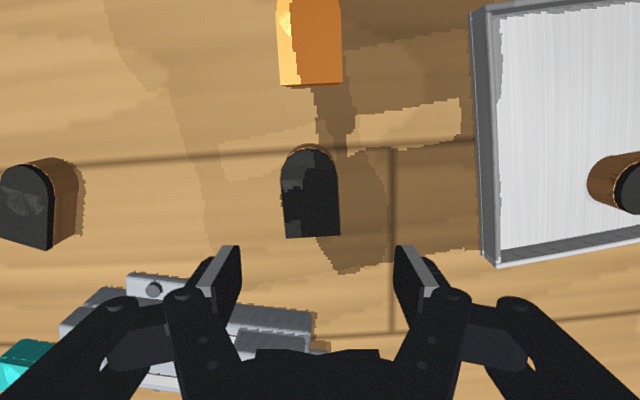

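```bash
python3 - <<'E'
from h import *
c=cam('wrist')
P=[onz(c,*p,.038)*1e3 for p in [(286,237),(341,235),(309,150)]];print(np.round(P,1))
f=(P[0]+P[1])/2;d=f-P[2];print((f+P[2])/2,np.degrees(np.arctan2(d[1],d[0])))
plan(440.5,116,22,90)
E
```

```text
[[472.3  96.   38. ]
 [473.2 139.6  38. ]
 [404.7 118.9  38. ]]
[438.70746474 118.35824727  38.        ] -0.9365562202004739
tcp [441.1 121.5 150.9] jaw 86.4 q6 -1.37 F [-0.2  0.5 -1. ] t 26.4 open 68.6
-> offset [-5.500e+00 -1.000e-01  1.289e+02] yaw -0.062 deg -3.6
```

Call:
apply_moves:
  steps:
    - {"offset": [-4.5, 0, 30], "yaw": -0.05}
    - {"offset": [-4.5, 0, 65], "yaw": -0.05}
    - {"offset": [-4.5, 0, 100], "yaw": -0.05}
    - {"offset": [-4.5, 0, 120], "yaw": -0.05}
    - {"offset": [-4.5, 0, 127], "yaw": -0.05}

```text
time: 26.82
ee_pos: [0.4396, 0.1168, 0.0217]
tcp_rot: [-2.232, -2.207, 0.005]
force: [-0.5, 0.1, 0.8]
opening: 0.0681
```

Call:
apply_moves:
  steps:
    - {"offset": [0, 0, 0], "yaw": 0}
    - {"offset": [0, 0, 0], "yaw": 0}
    - {"offset": [0, 0, 0], "yaw": 0}
    - {"offset": [0, 0, 0], "yaw": 0}
    - {"offset": [0, 0, 0], "yaw": 0}
  gripper: 35

```text
time: 27.23
ee_pos: [0.4418, 0.1171, 0.0254]
tcp_rot: [2.23, 2.211, 0.003]
force: [0.4, -0.2, -0.7]
opening: 0.0431
```

Call:
apply_moves:
  steps:
    - {"offset": [0, 0, -20], "yaw": 0}
    - {"offset": [0, 0, -60], "yaw": 0}
    - {"offset": [0, 0, -100], "yaw": 0}
    - {"offset": [0, 0, -130], "yaw": 0}
    - {"offset": [0, 0, -130], "yaw": 0}

```text
time: 27.65
ee_pos: [0.4437, 0.1174, 0.1601]
tcp_rot: [2.227, 2.208, 0.011]
force: [2.4, 0.3, -0.5]
opening: 0.0429
```

```bash
python3 - <<'E'
from h import *
cam('wrist','w25')
plan(350,388.4,155,6.3)
E
```

```text
tcp [442.8 117.3 157.7] jaw 89.5 q6 -1.43 F [ 0.4  0.5 -2. ] t 27.7 open 42.7
-> offset [270.3 -95.1   2.3] yaw 1.452 deg 83.2
```

View pics/w25.png

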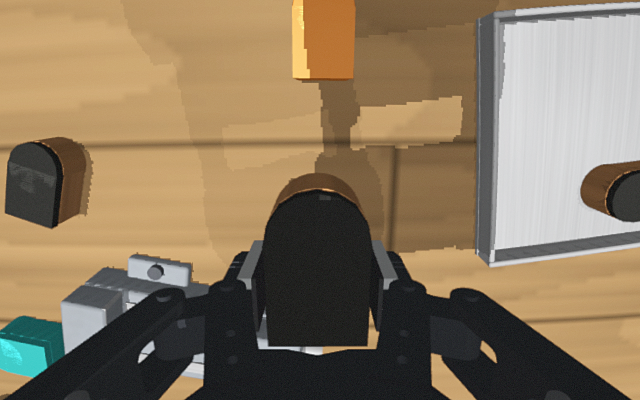

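```bash
python3 - <<'E'
from h import *
plan(359.6,301,155,6.3)
E
```

```text
tcp [442.8 117.3 157.7] jaw 89.5 q6 -1.43 F [ 0.4  0.5 -2. ] t 27.7 open 42.7
-> offset [183.  -84.8   2.3] yaw 1.452 deg 83.2
```

Call:
apply_moves:
  steps:
    - {"offset": [35, -16, 0], "yaw": 0.12}
    - {"offset": [70, -32, 0], "yaw": 0.24}
    - {"offset": [105, -48, 0], "yaw": 0.36}
    - {"offset": [140, -64, 0], "yaw": 0.48}
    - {"offset": [170, -75, 0], "yaw": 0.6}

```text
time: 28.12
ee_pos: [0.3729, 0.2722, 0.1538]
tcp_rot: [2.72, 1.573, -0.002]
force: [0.2, 0.0, -0.6]
opening: 0.0432
```

```bash
python3 - <<'E'
from h import *
plan(359.6,301,155,6.3)
E
```

```text
tcp [372.9 272.2 153.8] jaw 60.1 q6 -0.55 F [ 0.2  0.  -0.6] t 28.1 open 43.2
-> offset [ 18.3 -25.9  -1.2] yaw 0.939 deg 53.8
```

Call:
apply_moves:
  steps:
    - {"offset": [10, -12, 0], "yaw": 0.12}
    - {"offset": [14, -20, 0], "yaw": 0.24}
    - {"offset": [14, -20, 0], "yaw": 0.36}
    - {"offset": [14, -20, 0], "yaw": 0.48}
    - {"offset": [14, -20, 0], "yaw": 0.6}

```text
time: 28.53
ee_pos: [0.3633, 0.2933, 0.1537]
tcp_rot: [3.063, 0.699, -0.002]
force: [-0.5, 0.4, -1.7]
opening: 0.0428
```

```bash
python3 - <<'E'
from h import *
plan(359.6,301,155,6.3)
E
```

```text
tcp [363.3 293.3 153.7] jaw 25.7 q6 0.1 F [-0.5  0.4 -1.7] t 28.5 open 42.8
-> offset [-0.  -8.5 -1.3] yaw 0.339 deg 19.4
```

Call:
apply_moves:
  steps:
    - {"offset": [0, -6, 0], "yaw": 0.12}
    - {"offset": [0, -7, 0], "yaw": 0.24}
    - {"offset": [0, -7, 0], "yaw": 0.32}
    - {"offset": [0, -7, 0], "yaw": 0.32}
    - {"offset": [0, -7, 0], "yaw": 0.32}

```text
time: 28.95
ee_pos: [0.3606, 0.2994, 0.1539]
tcp_rot: [3.134, 0.215, -0.001]
force: [0.1, -0.4, -0.3]
opening: 0.0428
```

```bash
python3 - <<'E'
from h import *
plan(359.6,301,31,6.3)
cam('wrist','w26')
E
```

```text
tcp [360.6 299.4 153.9] jaw 7.8 q6 0.43 F [ 0.1 -0.4 -0.3] t 28.9 open 42.8
-> offset [ -0.6  -1.8 122.9] yaw 0.027 deg 1.5
```

View pics/w26.png

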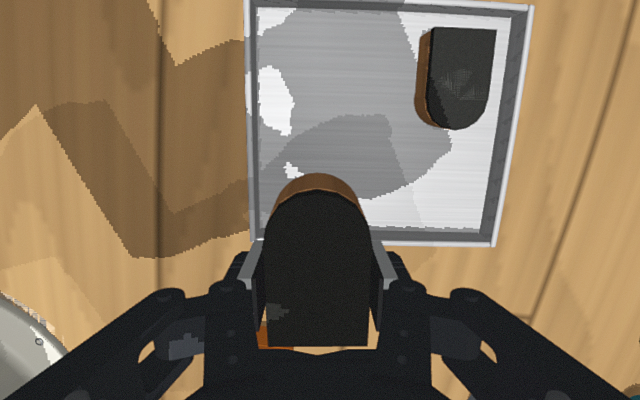

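Call:
apply_moves:
  steps:
    - {"offset": [-0.5, -5, 30], "yaw": 0.025}
    - {"offset": [-0.5, -5, 65], "yaw": 0.025}
    - {"offset": [-0.5, -5, 95], "yaw": 0.025}
    - {"offset": [-0.5, -5, 115], "yaw": 0.025}
    - {"offset": [-0.5, -5, 119], "yaw": 0.025}

```text
time: 29.42
ee_pos: [0.3584, 0.3035, 0.0325]
tcp_rot: [3.135, 0.175, -0.006]
force: [-0.7, -0.6, -0.9]
opening: 0.043
```

Call:
apply_moves:
  steps:
    - {"offset": [0, 0, 1], "yaw": 0}
    - {"offset": [0, 0, 2], "yaw": 0}
    - {"offset": [0, 0, 2], "yaw": 0}

```text
time: 29.67
ee_pos: [0.3603, 0.3049, 0.0344]
tcp_rot: [-3.136, -0.172, -0.002]
force: [0.6, 0.5, -0.4]
opening: 0.0428
```

```bash
python3 - <<'E'
from h import *
plan(359.6,303,30.4,6.3)
E
```

```text
tcp [360.3 304.9  34.4] jaw 6.3 q6 0.47 F [ 0.6  0.5 -0.4] t 29.7 open 42.8
-> offset [-0.9  1.8  4. ] yaw -0.0 deg -0.0
```

Call:
apply_moves:
  steps:
    - {"offset": [0, 0, 1.5], "yaw": 0}
    - {"offset": [0, 0, 3], "yaw": 0}
    - {"offset": [0, 0, 3.5], "yaw": 0}
    - {"offset": [0, 0, 3.5], "yaw": 0}

```text
time: 30.0
ee_pos: [0.36, 0.3047, 0.0302]
tcp_rot: [-3.136, -0.171, -0.001]
force: [-0.3, 0.3, 3.3]
opening: 0.0432
```

Call:
apply_moves:
  steps:
    - {"offset": [0, 0, 0], "yaw": 0}
    - {"offset": [0, 0, 0], "yaw": 0}
    - {"offset": [0, 0, 0], "yaw": 0}
  gripper: 62

```text
time: 30.25
ee_pos: [0.3597, 0.3045, 0.0299]
tcp_rot: [-3.137, -0.171, 0.0]
force: [0.0, -0.6, 0.4]
opening: 0.0529
```

Call:
apply_moves:
  steps:
    - {"offset": [0, 0, -20], "yaw": 0}
    - {"offset": [0, 0, -60], "yaw": 0}
    - {"offset": [0, 0, -100], "yaw": 0}
    - {"offset": [0, 0, -125], "yaw": 0}
    - {"offset": [0, 0, -125], "yaw": 0}

```text
time: 30.67
ee_pos: [0.3615, 0.3057, 0.1594]
tcp_rot: [-3.133, -0.171, -0.01]
force: [1.5, 0.5, 0.3]
opening: 0.0529
```

```bash
python3 - <<'E'
from h import *
cam('wrist','w27')
c=cam('top');im=c['img'];cv2.imwrite('pics/t27.png',im[:,:,::-1])
dark=cv2.inRange(im,(0,0,0),(45,45,45))
r=rectw(c,dark,.038,(320,210,370,270));print('heel',r['c'],r['L'],r['W'],r['ang'])
plan(435.8,-119.4,150,71.7)
E
```

```text
heel [ 435.8 -119.3] 68.1 44.0 161.6
tcp [360.1 304.7 155.6] jaw 6.2 q6 0.47 F [-0.5 -0.1 -0.7] t 30.8 open 53.0
-> offset [ 29.1 429.9   5.2] yaw -1.142 deg -65.5
```

View pics/w27.png

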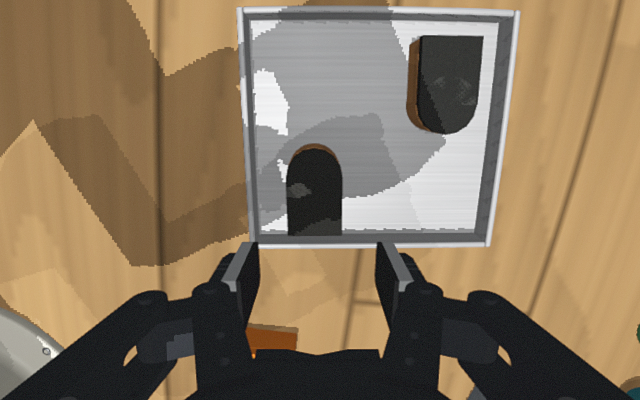

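View pics/t27.png

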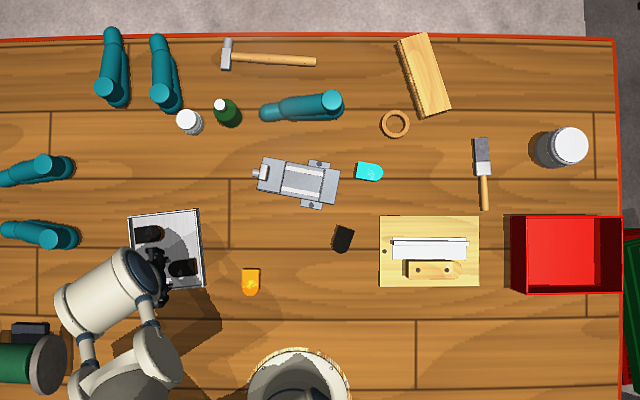

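Call:
apply_moves:
  steps:
    - {"offset": [6, 38, 0], "yaw": -0.12}
    - {"offset": [10, 77, 0], "yaw": -0.24}
    - {"offset": [14, 115, 0], "yaw": -0.36}
    - {"offset": [17, 154, 0], "yaw": -0.48}
    - {"offset": [20, 192, 0], "yaw": -0.6}
  gripper: 80

```text
time: 31.18
ee_pos: [0.3953, 0.14, 0.1535]
tcp_rot: [-2.993, -0.955, 0.004]
force: [0.1, 0.2, 0.8]
opening: 0.0686
```

```bash
python3 - <<'E'
from h import *
plan(435.8,-119.4,150,71.6)
E
```

```text
tcp [395.3 140.  153.5] jaw 35.4 q6 -0.42 F [0.1 0.2 0.8] t 31.2 open 68.6
-> offset [-117.3  234.9    3.5] yaw -0.632 deg -36.2
```

Call:
apply_moves:
  steps:
    - {"offset": [-17, 34, 0], "yaw": -0.12}
    - {"offset": [-35, 69, 0], "yaw": -0.24}
    - {"offset": [-52, 104, 0], "yaw": -0.36}
    - {"offset": [-70, 140, 0], "yaw": -0.48}
    - {"offset": [-88, 175, 0], "yaw": -0.6}

```text
time: 31.6
ee_pos: [0.4197, -0.0199, 0.1535]
tcp_rot: [-2.67, -1.652, 0.003]
force: [1.2, 0.5, -0.1]
opening: 0.0684
```

```bash
python3 - <<'E'
from h import *
plan(435.8,-119.4,150,71.6)
E
```

```text
tcp [419.7 -19.9 153.5] jaw 63.5 q6 -1.3 F [ 1.2  0.5 -0.1] t 31.6 open 68.4
-> offset [-81.8  58.9   3.4] yaw -0.142 deg -8.1
```

Call:
apply_moves:
  steps:
    - {"offset": [-25, 18, 0], "yaw": -0.1}
    - {"offset": [-50, 36, 0], "yaw": -0.13}
    - {"offset": [-72, 52, 0], "yaw": -0.13}
    - {"offset": [-74, 54, 0], "yaw": -0.13}
    - {"offset": [-74, 54, 0], "yaw": -0.13}

```text
time: 32.02
ee_pos: [0.435, -0.1099, 0.1535]
tcp_rot: [-2.564, -1.812, 0.002]
force: [0.0, 0.8, 0.2]
opening: 0.0681
```

Call:
apply_moves:
  steps:
    - {"offset": [0, 0, 0], "yaw": 0}
    - {"offset": [0, 0, 0], "yaw": 0}

```text
time: 32.18
ee_pos: [0.4346, -0.1078, 0.1541]
tcp_rot: [-2.561, -1.817, 0.002]
force: [0.5, -0.3, -0.1]
opening: 0.0683
```

```bash
python3 - <<'E'
from h import *
plan(435.8,-119.4,25,71.6)
cam('wrist','w28')
E
```

```text
tcp [ 434.6 -107.8  154.1] jaw 70.7 q6 -1.61 F [ 0.5 -0.3 -0.1] t 32.2 open 68.3
-> offset [-10.6   5.2 129.1] yaw -0.016 deg -0.9
```

View pics/w28.png

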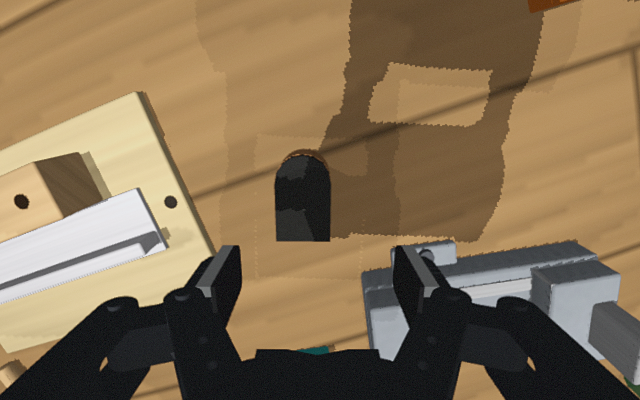

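```bash
python3 - <<'E'
from h import *
c=cam('wrist')
P=[onz(c,*p,.038)*1e3 for p in [(275,240),(330,241),(302,155)]];print(np.round(P,1))
f=(P[0]+P[1])/2;d=f-P[2];print((f+P[2])/2,np.degrees(np.arctan2(d[1],d[0])))
plan(435.8,-119,25,71.6)
E
```

```text
[[ 458.6 -150.9   38. ]
 [ 474.  -109.3   38. ]
 [ 401.1 -106.9   38. ]]
[ 433.71797082 -118.53776909   38.        ] -19.586748058863787
tcp [ 435.  -107.8  154.5] jaw 70.7 q6 -1.61 F [-0.4 -0.8 -0.1] t 32.3 open 68.0
-> offset [-10.3   4.6 129.5] yaw -0.015 deg -0.9
```

Call:
apply_moves:
  steps:
    - {"offset": [-10.5, 4, 20], "yaw": -0.005}
    - {"offset": [-10.5, 4, 60], "yaw": -0.005}
    - {"offset": [-10.5, 4, 98], "yaw": -0.005}
    - {"offset": [-10.5, 4, 122], "yaw": -0.005}
    - {"offset": [-10.5, 4, 130], "yaw": -0.005}

```text
time: 32.7
ee_pos: [0.4342, -0.1188, 0.0221]
tcp_rot: [-2.555, -1.822, 0.003]
force: [-0.3, 0.1, -0.3]
opening: 0.0679
```

Call:
apply_moves:
  steps:
    - {"offset": [0, 0, 0], "yaw": 0}
    - {"offset": [0, 0, 0], "yaw": 0}
    - {"offset": [0, 0, 0], "yaw": 0}
    - {"offset": [0, 0, 0], "yaw": 0}
    - {"offset": [0, 0, 0], "yaw": 0}
  gripper: 35

```text
time: 33.12
ee_pos: [0.4364, -0.1203, 0.0261]
tcp_rot: [2.557, 1.822, 0.002]
force: [0.5, -0.3, -1.6]
opening: 0.0428
```

Call:
apply_moves:
  steps:
    - {"offset": [0, 0, -20], "yaw": 0}
    - {"offset": [0, 0, -60], "yaw": 0}
    - {"offset": [0, 0, -100], "yaw": 0}
    - {"offset": [0, 0, -130], "yaw": 0}
    - {"offset": [0, 0, -130], "yaw": 0}

```text
time: 33.53
ee_pos: [0.4381, -0.121, 0.1607]
tcp_rot: [2.552, 1.819, 0.008]
force: [2.1, -1.2, -0.7]
opening: 0.0432
```

```bash
python3 - <<'E'
from h import *
cam('wrist','w29')
plan(459,314,155,6.3)
E
```

```text
tcp [ 437.3 -120.7  158.3] jaw 71.0 q6 -1.64 F [-0.4 -0.2 -1.8] t 33.6 open 42.8
-> offset [ 418.  -121.4    2.2] yaw 1.128 deg 64.7
```

View pics/w29.png

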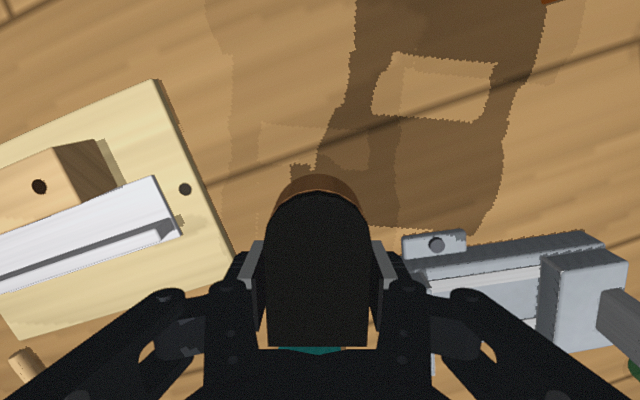

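Call:
apply_moves:
  steps:
    - {"offset": [38, -11, 0], "yaw": 0.12}
    - {"offset": [76, -22, 0], "yaw": 0.24}
    - {"offset": [114, -33, 0], "yaw": 0.36}
    - {"offset": [152, -44, 0], "yaw": 0.48}
    - {"offset": [190, -55, 0], "yaw": 0.6}

```text
time: 34.0
ee_pos: [0.4441, 0.0489, 0.1545]
tcp_rot: [-2.935, -1.12, 0.001]
force: [1.0, -0.4, -1.8]
opening: 0.043
```

```bash
python3 - <<'E'
from h import *
plan(459,314,155,6.3)
E
```

```text
tcp [444.1  48.9 154.5] jaw 41.8 q6 -0.75 F [ 1.  -0.4 -1.8] t 34.0 open 43.0
-> offset [ 187.6 -187.8   -0.5] yaw 0.619 deg 35.5
```

Call:
apply_moves:
  steps:
    - {"offset": [26, -26, 0], "yaw": 0.12}
    - {"offset": [52, -52, 0], "yaw": 0.24}
    - {"offset": [79, -79, 0], "yaw": 0.36}
    - {"offset": [106, -106, 0], "yaw": 0.48}
    - {"offset": [132, -132, 0], "yaw": 0.6}

```text
time: 34.42
ee_pos: [0.4531, 0.2194, 0.1543]
tcp_rot: [3.124, 0.325, -0.001]
force: [1.2, -0.3, -1.2]
opening: 0.0433
```

```bash
python3 - <<'E'
from h import *
plan(459,314,155,6.3)
E
```

```text
tcp [453.1 219.4 154.3] jaw 11.9 q6 0.13 F [ 1.2 -0.3 -1.2] t 34.4 open 43.3
-> offset [ 25.2 -91.4  -0.7] yaw 0.097 deg 5.6
```

Call:
apply_moves:
  steps:
    - {"offset": [10, -35, 0], "yaw": 0.05}
    - {"offset": [18, -65, 0], "yaw": 0.08}
    - {"offset": [23, -83, 0], "yaw": 0.08}
    - {"offset": [23, -83, 0], "yaw": 0.08}
    - {"offset": [23, -83, 0], "yaw": 0.08}

```text
time: 34.83
ee_pos: [0.4582, 0.3044, 0.1541]
tcp_rot: [3.134, 0.211, -0.001]
force: [-0.6, -0.8, -0.7]
opening: 0.0431
```

```bash
python3 - <<'E'
from h import *
plan(459,314,36,6.3)
cam('wrist','w30')
E
```

```text
tcp [458.2 304.4 154.1] jaw 7.7 q6 0.34 F [-0.6 -0.8 -0.7] t 34.8 open 43.1
-> offset [  2.1  -9.4 118.1] yaw 0.024 deg 1.4
```

View pics/w30.png

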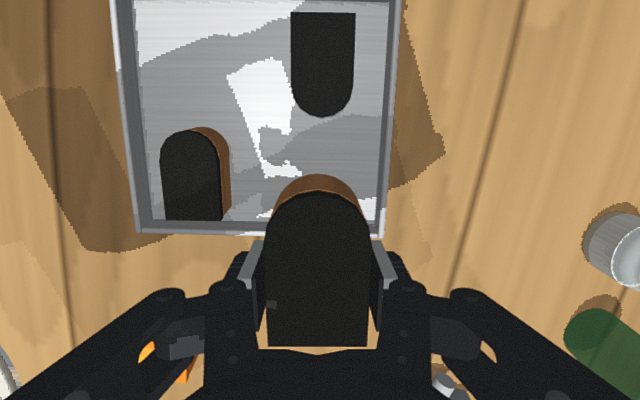

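Call:
apply_moves:
  steps:
    - {"offset": [1, -8, 25], "yaw": 0.024}
    - {"offset": [1, -8, 60], "yaw": 0.024}
    - {"offset": [1, -8, 92], "yaw": 0.024}
    - {"offset": [1, -8, 112], "yaw": 0.024}
    - {"offset": [1, -8, 118], "yaw": 0.024}

```text
time: 35.3
ee_pos: [0.4571, 0.3098, 0.0339]
tcp_rot: [3.135, 0.168, -0.007]
force: [-1.8, -1.4, -0.5]
opening: 0.0426
```

Call:
apply_moves:
  steps:
    - {"offset": [0, 0, 1], "yaw": 0}
    - {"offset": [0, 0, 2], "yaw": 0}
    - {"offset": [0, 0, 2], "yaw": 0}

```text
time: 35.55
ee_pos: [0.4595, 0.3119, 0.036]
tcp_rot: [-3.136, -0.17, -0.002]
force: [-0.3, 0.8, -0.9]
opening: 0.0431
```

```bash
python3 - <<'E'
from h import *
plan(459,314,31.1,6.3)
E
```

```text
tcp [459.5 311.9  36. ] jaw 6.2 q6 0.38 F [-0.3  0.8 -0.9] t 35.5 open 43.1
-> offset [-0.3 -2.1  4.9] yaw -0.002 deg -0.1
```

Call:
apply_moves:
  steps:
    - {"offset": [0, 0, 1.5], "yaw": 0}
    - {"offset": [0, 0, 3], "yaw": 0}
    - {"offset": [0, 0, 4.5], "yaw": 0}
    - {"offset": [0, 0, 4.5], "yaw": 0}

```text
time: 35.88
ee_pos: [0.4591, 0.3121, 0.0309]
tcp_rot: [-3.137, -0.17, -0.002]
force: [0.6, -0.7, 2.3]
opening: 0.043
```

Call:
apply_moves:
  steps:
    - {"offset": [0, 0, 0], "yaw": 0}
    - {"offset": [0, 0, 0], "yaw": 0}
    - {"offset": [0, 0, 0], "yaw": 0}
  gripper: 62

```text
time: 36.13
ee_pos: [0.4588, 0.3119, 0.0304]
tcp_rot: [-3.137, -0.17, -0.0]
force: [0.4, 0.4, 0.5]
opening: 0.0528
```

Call:
apply_moves:
  steps:
    - {"offset": [0, 0, -20], "yaw": 0}
    - {"offset": [0, 0, -60], "yaw": 0}
    - {"offset": [0, 0, -100], "yaw": 0}
    - {"offset": [0, 0, -140], "yaw": 0}
    - {"offset": [0, 0, -160], "yaw": 0}

```text
time: 36.55
ee_pos: [0.4598, 0.3125, 0.1948]
tcp_rot: [-3.135, -0.17, -0.007]
force: [1.1, -0.4, 0.5]
opening: 0.0527
```

```bash
python3 - <<'E'
from h import *
cam('wrist','w31');c=cam('top');im=c['img'];cv2.imwrite('pics/t31.png',im[:,:,::-1])
plan(609,81,200,79.3)
E
```

```text
tcp [460.4 312.8 194.3] jaw 6.2 q6 0.38 F [-0.8 -0.2 -1.6] t 36.6 open 52.9
-> offset [122.6 246.6  -5.6] yaw -1.275 deg -73.1
```

View pics/w31.png

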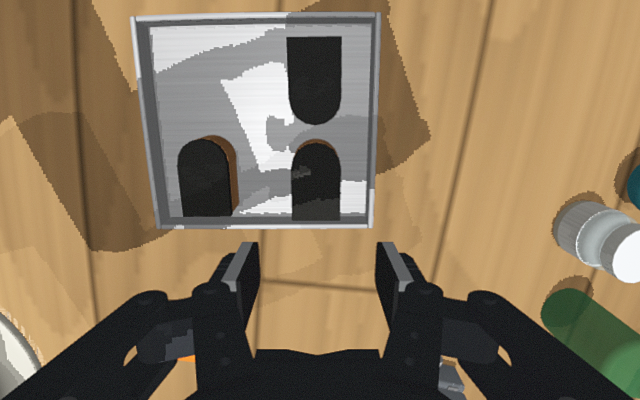

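View pics/t31.png

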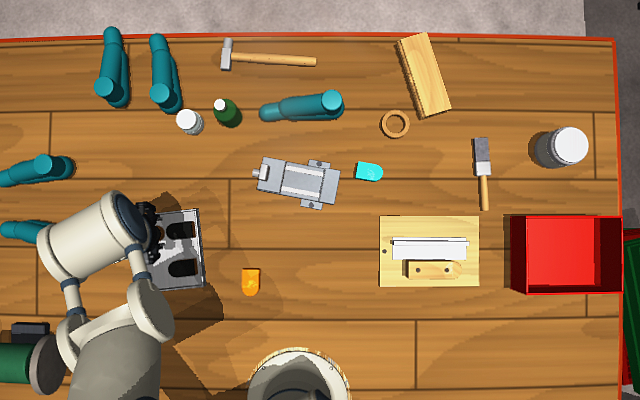

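Call:
apply_moves:
  steps:
    - {"offset": [15, 30, 0], "yaw": -0.12}
    - {"offset": [30, 60, 0], "yaw": -0.24}
    - {"offset": [46, 92, 0], "yaw": -0.36}
    - {"offset": [62, 124, 0], "yaw": -0.48}
    - {"offset": [77, 155, 0], "yaw": -0.6}
  gripper: 45

```text
time: 37.07
ee_pos: [0.5512, 0.1667, 0.1895]
tcp_rot: [-2.953, -1.071, 0.002]
force: [1.2, 0.6, -0.3]
opening: 0.0383
```

```bash
python3 - <<'E'
from h import *
plan(608.5,81.5,200,79.3)
E
```

```text
tcp [551.2 166.7 189.5] jaw 39.9 q6 -0.51 F [ 1.2  0.6 -0.3] t 37.1 open 38.3
-> offset [-10.6 102.1 -10.5] yaw -0.688 deg -39.4
```

Call:
apply_moves:
  steps:
    - {"offset": [-3, 35, 0], "yaw": -0.12}
    - {"offset": [-6, 65, 0], "yaw": -0.24}
    - {"offset": [-9, 88, 0], "yaw": -0.36}
    - {"offset": [-10, 93, 0], "yaw": -0.48}
    - {"offset": [-10, 93, 0], "yaw": -0.6}

```text
time: 37.48
ee_pos: [0.6029, 0.0881, 0.1892]
tcp_rot: [-2.507, -1.893, 0.002]
force: [-0.4, 0.1, 0.3]
opening: 0.0383
```

Call:
apply_moves:
  steps:
    - {"offset": [0, 0, 0], "yaw": -0.05}
    - {"offset": [0, 0, 0], "yaw": -0.05}
    - {"offset": [0, 0, 0], "yaw": -0.05}

```text
time: 37.73
ee_pos: [0.602, 0.0901, 0.1896]
tcp_rot: [-2.464, -1.947, 0.002]
force: [-0.2, 0.6, 0.4]
opening: 0.0381
```

```bash
python3 - <<'E'
from h import *
plan(608.5,81.5,85,79.3)
cam('wrist','w32')
E
```

```text
tcp [602.   90.1 189.6] jaw 76.6 q6 -1.29 F [-0.2  0.6  0.4] t 37.7 open 38.1
-> offset [ -6.8   8.4 104.6] yaw -0.047 deg -2.7
```

View pics/w32.png

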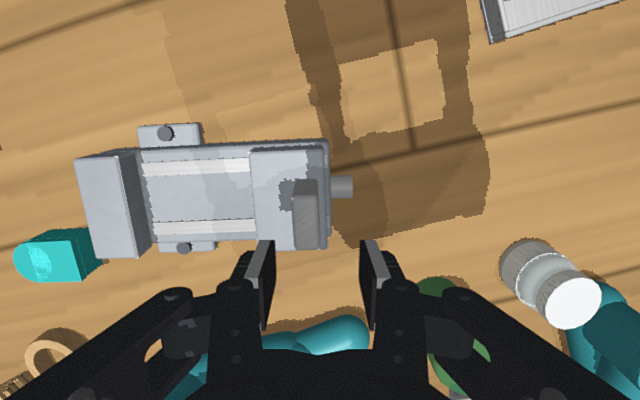

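Call:
apply_moves:
  steps:
    - {"offset": [-7, 8, 5], "yaw": -0.05}
    - {"offset": [-7, 8, 25], "yaw": -0.05}
    - {"offset": [-7, 8, 55], "yaw": -0.05}
    - {"offset": [-7, 8, 55], "yaw": -0.05}

```text
time: 38.12
ee_pos: [0.606, 0.0814, 0.1309]
tcp_rot: [-2.412, -2.007, 0.008]
force: [-0.7, -0.5, -1.4]
opening: 0.0385
```

```bash
python3 - <<'E'
from h import *
plan(608.5,81.5,85,79.3)
c=cam('wrist','w33')
E
```

```text
tcp [606.   81.4 130.9] jaw 79.5 q6 -1.35 F [-0.7 -0.5 -1.4] t 38.1 open 38.5
-> offset [ 0.6  2.8 45.9] yaw 0.004 deg 0.2
```

View pics/w33.png

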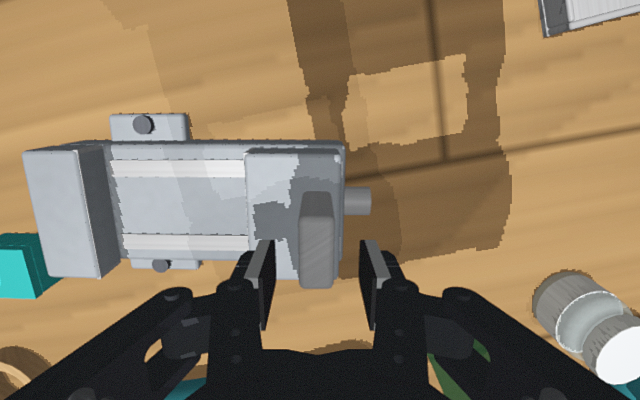

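Call:
apply_moves:
  steps:
    - {"offset": [0, 2, 15], "yaw": 0}
    - {"offset": [0, 2, 32], "yaw": 0}
    - {"offset": [0, 2, 43], "yaw": 0}
    - {"offset": [0, 2, 43], "yaw": 0}

```text
time: 38.5
ee_pos: [0.6098, 0.0812, 0.0914]
tcp_rot: [-2.413, -2.01, 0.003]
force: [-0.8, 0.7, -0.4]
opening: 0.0382
```

Call:
apply_moves:
  steps:
    - {"offset": [0, 0, 0], "yaw": 0}
    - {"offset": [0, 0, 0], "yaw": 0}
    - {"offset": [0, 0, 0], "yaw": 0}
    - {"offset": [0, 0, 0], "yaw": 0}
    - {"offset": [0, 0, 0], "yaw": 0}
  gripper: 10
  squeeze: 60

```text
time: 38.92
ee_pos: [0.6108, 0.08, 0.0937]
tcp_rot: [2.413, 2.01, -0.0]
force: [-1.5, -11.7, 1.2]
opening: 0.0172
```

Call:
apply_moves:
  steps:
    - {"offset": [-15, 0, 0], "yaw": 0}
    - {"offset": [-30, 0, 0], "yaw": 0}
    - {"offset": [-45, 0, 0], "yaw": 0}
    - {"offset": [-58, 0, 0], "yaw": 0}
    - {"offset": [-68, 0, 0], "yaw": 0}

```text
time: 39.33
ee_pos: [0.5981, 0.0141, 0.0936]
tcp_rot: [-2.414, -2.01, -0.002]
force: [-2.8, 9.5, 3.4]
opening: 0.0171
```

```bash
python3 - <<'E'
from h import *
plan(608.5-105*.1857,81.5-105*.9826,85,79.3)
E
```

```text
tcp [598.1  14.1  93.6] jaw 79.6 q6 -1.47 F [-2.8  9.5  3.4] t 39.3 open 17.1
-> offset [-36.8  -2.5   8.6] yaw 0.005 deg 0.3
```

Call:
apply_moves:
  steps:
    - {"offset": [-10, 0, 0], "yaw": 0}
    - {"offset": [-20, 0, 0], "yaw": 0}
    - {"offset": [-28, 0, 0], "yaw": 0}
    - {"offset": [-33, 0, 0], "yaw": 0}
    - {"offset": [-35, 0, 0], "yaw": 0}

```text
time: 39.75
ee_pos: [0.5915, -0.0202, 0.0936]
tcp_rot: [-2.414, -2.01, -0.001]
force: [-4.8, 6.0, 5.3]
opening: 0.0175
```

Call:
apply_moves:
  steps:
    - {"offset": [-1, 0, 0], "yaw": 0}
    - {"offset": [-2, 0, 0], "yaw": 0}
    - {"offset": [-3, 0, 0], "yaw": 0}
    - {"offset": [-4, 0, 0], "yaw": 0}

```text
time: 40.08
ee_pos: [0.5909, -0.0233, 0.0936]
tcp_rot: [-2.413, -2.01, -0.001]
force: [-3.3, 21.2, 4.5]
opening: 0.0171
```

Call:
apply_moves:
  steps:
    - {"offset": [-1, 0, 0], "yaw": 0}
    - {"offset": [-1, 0, 0], "yaw": 0}

```text
time: 40.25
ee_pos: [0.5909, -0.0233, 0.0937]
tcp_rot: [-2.413, -2.009, -0.003]
force: [-3.7, 19.9, 4.4]
opening: 0.0168
```

Call:
apply_moves:
  steps:
    - {"offset": [2, 0, 0], "yaw": 0}
    - {"offset": [2, 0, 0], "yaw": 0}
    - {"offset": [2, 0, 0], "yaw": 0}
    - {"offset": [2, 0, 0], "yaw": 0}
    - {"offset": [2, 0, 0], "yaw": 0}
  gripper: 45

```text
time: 40.67
ee_pos: [0.5917, -0.0234, 0.0926]
tcp_rot: [2.413, 2.011, 0.0]
force: [-0.3, -0.5, -0.2]
opening: 0.0389
```

Call:
apply_moves:
  steps:
    - {"offset": [0, 0, -30], "yaw": 0}
    - {"offset": [0, 0, -70], "yaw": 0}
    - {"offset": [0, 0, -110], "yaw": 0}
    - {"offset": [0, 0, -140], "yaw": 0}
    - {"offset": [0, 0, -150], "yaw": 0}

```text
time: 41.08
ee_pos: [0.5932, -0.0236, 0.2474]
tcp_rot: [2.41, 2.008, 0.007]
force: [1.1, 0.1, 1.0]
opening: 0.0387
```

```bash
python3 - <<'E'
from h import *
plan(380,-100,240,79.3)
cam('wrist','w34');c=cam('scene','s34')
cv2.imwrite('pics/s34z.png',cv2.resize(c['img'][120:250,260:420,::-1],None,fx=4.5,fy=4.5,interpolation=cv2.INTER_CUBIC))
E
```

```text
tcp [593.2 -23.6 247.4] jaw 79.6 q6 -1.53 F [1.1 0.1 1. ] t 41.1 open 38.7
-> offset [-113.6 -195.9    6.1] yaw 0.005 deg 0.3
```

View pics/w34.png

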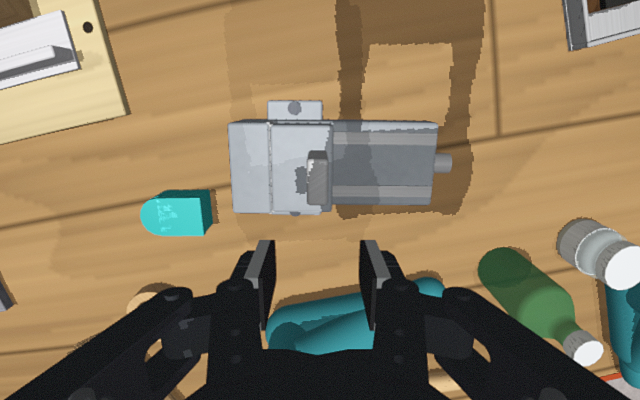

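View pics/s34.png

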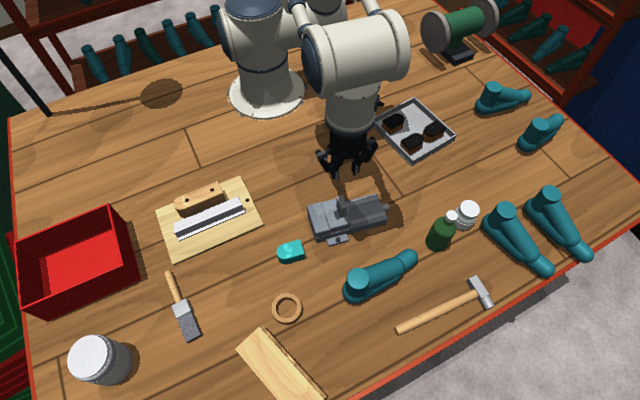

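```bash
python3 - <<'E'
from h import *
c=cam('scene');a=cv2.resize(c['img'][165:275,145:275,::-1],None,fx=3,fy=3,interpolation=cv2.INTER_CUBIC)
b=cv2.resize(c['img'][90:170,365:465,::-1],None,fx=3.9,fy=3.9,interpolation=cv2.INTER_CUBIC)
t=cam('top');d=cv2.resize(t['img'][205:300,370:490,::-1],None,fx=3.3,fy=3.3,interpolation=cv2.INTER_CUBIC);e=cv2.resize(t['img'][200:300,110:290,::-1],None,fx=2.2,fy=2.2,interpolation=cv2.INTER_CUBIC)
can=np.zeros((330+314,790,3),np.uint8)
can[:330,:390]=a[:330,:390];can[330:330+312,:390]=b;can[:d.shape[0],394:790]=d[:,:396];can[330:550,394:790]=e[:,:396]
cv2.imwrite('pics/fin.png',cv2.resize(can,(720,588)))
im=t['img'];hsv=cv2.cvtColor(im,cv2.COLOR_RGB2HSV)
w=cv2.inRange(hsv,(0,0,90),(180,45,255))
r=rectw(t,w,.018,(385,225,475,268));print('se',r['c'],r['L'],r['W'],r['ang'])
E
```

```text
se [ 413.6 -355.7] 205.0 59.0 89.9
```

View pics/fin.png

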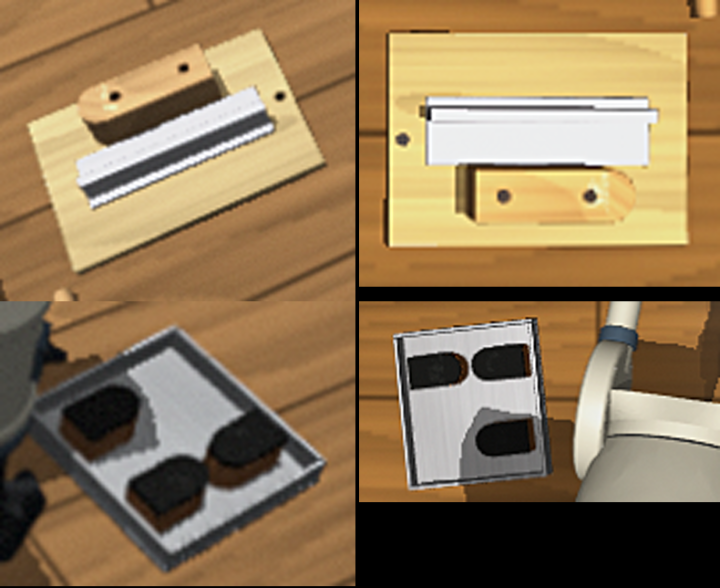

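```bash
python3 - <<'E'
from h import *
plan(400,-230,190,79.6)
E
```

```text
tcp [591.  -23.2 241.5] jaw 79.6 q6 -1.53 F [-0.7  0.1 -0.2] t 41.3 open 38.2
-> offset [-237.8 -150.5   51.6] yaw 0.0 deg 0.0
```

Call:
apply_moves:
  steps:
    - {"offset": [-30, -20, 0], "yaw": 0}
    - {"offset": [-60, -42, 0], "yaw": 0}
    - {"offset": [-90, -62, 0], "yaw": 0}
    - {"offset": [-120, -82, 0], "yaw": 0}
    - {"offset": [-150, -104, 0], "yaw": 0}

```text
time: 41.7
ee_pos: [0.4602, -0.1525, 0.2406]
tcp_rot: [-2.411, -2.01, 0.002]
force: [0.7, -1.0, -0.5]
opening: 0.0386
```

Call:
apply_moves:
  steps:
    - {"offset": [-34, -20, 0], "yaw": 0}
    - {"offset": [-68, -40, 0], "yaw": 0}
    - {"offset": [-86, -56, 20], "yaw": 0}
    - {"offset": [-110, -66, 40], "yaw": 0}
    - {"offset": [-120, -66, 40], "yaw": 0}

```text
time: 42.12
ee_pos: [0.3716, -0.2582, 0.1984]
tcp_rot: [-2.41, -2.005, 0.002]
force: [-1.2, 0.3, -0.5]
opening: 0.038
```

```bash
python3 - <<'E'
from h import *
plan(400,-230,190,79.6)
cam('wrist','w35')
cam('top','t35')
E
```

```text
tcp [ 371.6 -258.2  198.4] jaw 79.5 q6 -2.13 F [-1.2  0.3 -0.5] t 42.1 open 38.0
-> offset [32.9 22.9  8.3] yaw -0.002 deg -0.1
```

View pics/w35.png

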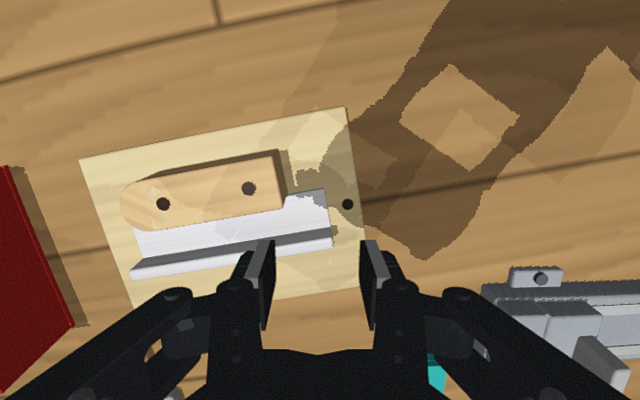

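View pics/t35.png

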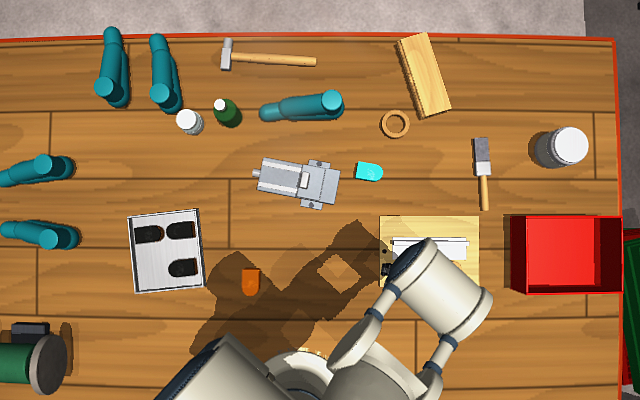

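```bash
python3 - <<'E'
from h import *
print(arm.finish_job())
E
```

```text
the job is handed in; nothing more can be done
None
```

The job is done and handed in at about 42 s, in the order asked.

**What I did**
1. **Vise opened:** I slid the jaw to its open stop.
2. **Sole:** I lifted it out and laid it on the marking board with its drilled side up.
3. **Straightedge:** I laid it flat on the board and pushed its plain edge lightly against the sole's long side. The sole resisted with about 5 N, and then I released the straightedge.
4. **Heels:** Three finished heels were on the bench. All three now stand upright on the tray floor, and I did not touch the orange or turquoise look-alikes.
5. **Vise shut:** I pushed the jaw shut. It travelled 105 mm and met its stop at about 20 N.

**Last checks**
- **Tray and vise:** The last pictures show three upright heels in the tray and the vise shut. The look-alikes and bystanders are where they started.
- **Straightedge:** From above it lies at 89.9° against the sole's roughly 90°. While I still held it, no gap to the sole was visible, and a scene view taken shortly before hand-in showed none either.
- **Limit of that check:** In the very last wrist view the sole hid the contact line, so it could neither confirm nor disprove the contact. I also have no direct sub-millimetre measurement of it.
- **Disagreement:** Wrist-camera and arm positions differed by 2–3 mm in places, so I relied on contact for the final fit.

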